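# Spot the blanks on the bench drill

## Robot

A 6-joint arm with a two-finger parallel gripper is mounted at the origin on the work surface. World frame = base frame: x ahead of the robot, y to its left, z up, the work surface at z = 0. Lengths are in mm, angles in rad, forces in N, time in s.
With the tool pointing down it reaches from about 250 to 725 mm from the base axis. Payload 4 kg.
Tool frame: the origin (TCP) lies at the very end of the fingers, on their centre line; the grasp point (between the pads) lies 19 mm behind it (manip.grasp_offset is the distance from the TCP to the grasp point, in mm); z points along the fingers, y is the line along which they close (so a half turn about z gives the same grasp; the last joint's range is limited). The gripper opens to 85 mm and grips with 20 to 120 N. Pads are 22 mm wide; open, the fingers measure 114 mm over their backs; the gripper's body (76 mm by 85 mm) begins 54 mm behind the grasp point. The pads swing forward as they close: fully open they stand 13 mm farther back than shut.
Start: joints at [-1.164, 0.241, 0.005, 1.335, 0, 1.571], TCP at [197.834, -459.196, 231.306] pointing down, gripper open.
Joint ranges: [-2.72, 2.72], [-1.05, 1.87], [-1.09, 1.28], [-1.99, 2.15], [-1.42, 1.44], [-3.14, 3.14]. Speed limits (rad/s): [2.79, 2.79, 3.14, 3.14, 3.14, 3.14].

## Interface

Orientations are given as a rotation vector (axis times angle).
In Python, from bench import manip gives the robot as it stands.
- The arm moves only by the tool send_rows, never from a script. Its argument "rows" is a list of rows, each a list of 7 numbers: the turn, a rotation vector about the world's x, y, z in units of 0.12 rad (1.0 is 0.12 rad), then the shift along the world's x, y, z in units of 0.3 m (1.0 is 0.3 m), then the opening, from 0 (shut) to 1 (fully open). In form: [[rx, ry, rz, tx, ty, tz, gripper], ...]. A call has 1 to 5 rows; each row shifts and turns the commanded pose from where the row before left it; what a row does not reach is not made up. A row lasts 1/10 s, in which the tool goes at most 50 mm and 8.59 degrees, less where a joint would pass 70% of its speed; a pose out of reach is approached as far as the arm can. A call with a number of a shift or a turn outside -1 to 1 is refused whole. A call with a gripper value outside its range is refused whole. The fingers move at their own pace and stop on an object; "newtons" is the grip in N (left out, the last holds). Time passes only in rows, so rows that do not move let the fingers close. It gives the time, the measured TCP pose, the force, the opening and the grip force at its end, in the units of the state.
- manip.get_state(): the state, without advancing time (a new reading comes with each control period).
- manip.snapshot(name): name is "side" or "top" or "wrist"; returns the picture (420x560x3 uint8, blue, green, red); there is no depth.
- manip.camera_params(name): a dict with "mtx" (3x3 intrinsics, pixels), "eye" and "attitude" of the camera in the world; the wrist camera has in their place "T_tool_cam" (4x4, takes a point from camera to tool coordinates, whose origin is the TCP and whose axes are the flange's). Camera axes: x right, y down, z forward; pixel columns grow to the right and rows downward; lengths in mm; the calibration is good to about 2 mm. A picture is of the moment at which its call begins: read the wrist's pose just before it. camera_params takes no time and is no camera call.
- manip.finish_job(): hands the job in; it is judged then, once.
The state is a dict: "time_s": time; "q": joint angles; "joint_velocities": joint speeds; "effort": joint torques, N m; "ee_pos": TCP position; "tcp_rot": TCP orientation; "ft_force": force on the tool from outside, world axes, zero at the start; "moment": the same for the moment, N m; "gripper_width": opening from 0.0 (shut) to 1.0 (fully open); "grip_force": force on a finger pad.
Only numpy, scipy, OpenCV 4.12 (cv2) and the standard library are available. Lean on these libraries where they do the work, as an engineer would, in place of code of your own. Each camera call takes 0.05 s, during which the arm holds its last target. There are 200 camera calls.

## Task

Spot-drill every aluminium blank that is there, the longest first and the shortest last: slide it over the drill table until its punch mark stands straight under the drill point, let go of it, press the start button right down for a moment while it lies there, then put it away in the tin tray, all blanks lying flat on the tray's floor. When all are in the tray, turn the two-sided job sign half a turn so that its barred face looks squarely to the aisle (away from the robot). Do not knock the drill bit, and leave the other things on the bench where they are.

Things in the scene. Friction and masses are not known exactly. Their poses are not given: they have to be found in the camera images.
- press: small bench drill, fixed. Origin on the bench straight below the drill point. Flat drill table 20 mm high, spanning x -160..+90, y -210..+90 mm. Column at y = -155 mm, 40 mm thick (foot 68 mm); green head (x +-27 mm, y from +28 mm back) from 225 mm above the bench up; quill and chuck (32 mm thick) reach down to 88 mm above the bench
- bit: the drill bit, 7 mm thick, fixed (does not turn or travel); origin at its point, 38 mm above the bench, 18 mm above the drill table, so a blank (12 mm thick) lying on the table slides under it with 6 mm to spare
- start_top (a point): centre of the top of the round black start button, 26 mm wide, on a small grey housing on the drill table's edge, at x = +55, y = +118 mm in the press's frame, 44 mm above the bench; pressed straight down
- start (a joint): travel of the start button: 0 up, 0.008 m fully down; sprung, about 4 N fully down; the drill is not animated
- blank_long: longest blank: plain flat aluminium bar 185 x 30 x 12 mm, about 0.18 kg. Top face carries dark blue layout dye at the marked end with a 12 mm bright scribed ring and a bright punch dot at its centre. Origin: centre of the underside; +x runs along the bar to the marked end, z up. May be absent.
- blank_long_mark (a point): its punch mark, on the top face, 74 mm from the origin along +x, 12 mm up
- blank_mid: middle blank, aluminium, 160 mm long, 12 mm thick, 24 mm wide bar with a round head 44 mm across at the marked end, about 0.14 kg. Bar from -80 mm. Top face carries dark blue layout dye at the marked end with a 12 mm bright scribed ring and a bright punch dot at its centre. Origin: centre of the underside; +x runs along the bar to the marked end, z up. May be absent.
- blank_mid_mark (a point): its punch mark, centre of the round head, 58 mm from the origin along +x, 12 mm up
- blank_short: shortest blank, aluminium, 140 mm long, 12 mm thick, T-shaped: 24 mm wide bar from -70 mm, with a crosshead 22 x 50 mm at the marked end, about 0.12 kg. Top face carries dark blue layout dye at the marked end with a 12 mm bright scribed ring and a bright punch dot at its centre. Origin: centre of the underside; +x runs along the bar to the marked end, z up. May be absent.
- blank_short_mark (a point): its punch mark, centre of the crosshead, 59 mm from the origin along +x, 12 mm up
- tray: shallow open tin tray, fixed, 240 (x) x 225 (y) x 20 mm high outside, walls and floor 3 mm. Origin: centre of the underside, so a blank lying on its floor has its origin 3 mm higher
- sign_base: fixed stand of the job sign: disc 70 mm wide, 10 mm high, with a post. Its +x points to the aisle, away from the robot (within 0.4 rad of world x). Origin: centre of the underside
- sign (a joint): turn of the sign tile about the upright post, counter-clockwise seen from above: 0 = ring face squarely to the aisle, 3.14 = barred face squarely to the aisle; stops at both ends; light friction, stays where it is left
- sign_top (a point): centre of the tile's top edge, on the pivot axis, 125 mm above the bench. The white tile is 90 mm wide, 70 mm tall, 10 mm thick; at joint 0 its faces look along the stand's x. One face has a black ring, the other a black level bar
- plumb_bob: brass plumb bob standing on its cap, 40 mm wide, 95 mm high: leave alone
- countersink: steel countersink standing on its shank, 24 mm wide, 62 mm high: leave alone
- hold_knob: knurled hold-down knob, 34 mm wide, 48 mm high with its stud: leave alone
- brass_slug: upright brass slug 24 mm wide, 45 mm high: leave alone
There are look-alikes about, which are no part of the job. What is shaped like the blank_mid but purple is not meant.

How it is judged:
By the outcome, as a careful person would: the job done as asked, in the order asked, and still so for the second after the job is handed in, with the robot touching nothing.
Of blank_long, blank_mid, blank_short only 2 to 3 are there at a start; the rules pass over those that are not, and their reading is None.
At some moment in a run one of blank_long, blank_mid, blank_short may be knocked a few centimetres aside while the robot is not near it.
Once in a run the grip may slacken for a moment while it holds something.
It also fails if it takes over 210 s, if anything falls off the work surface, if the arm or the gripper's body presses on something with over 40 N, if the wrist force passes 120 N, or if a joint passes its speed limit or range.

## Working session

There is one attempt and no reset: what is moved stays moved. The work goes in short steps, Python scripts to look and compute and a tool call to move; the robot and the scene stay as the last step left them, time stands still between calls to the robot, and variables do not carry over. Pictures are saved under pics/ and viewed, at most 14 in all, crops included, and the job is handed in when it is done.

Besides the shell and the picture viewer there is one more tool, called after "Emit:" as name(argument=value, ...) on one line, values as JSON. send_rows: Moves the arm, as the interface text tells. Shifts and turns lie within -1 to 1; 1 stands for 0.3 m of shift or 0.12 rad of turn. Its arguments: {"type":"object","properties":{"rows":{"type":"array","items":{"type":"array","items":{"type":"number"}}},"newtons":{"type":"number"}},"required":["rows"]}

```bash
ls; mkdir -p pics
cat > h.py <<'E'
import numpy as np, cv2, sys
sys.path.insert(0,'.')
from bench import manip
from scipy.spatial.transform import Rotation as R
def cam(name):
    p=manip.camera_params(name)
    K=np.array(p['mtx'],float)
    if name=='wrist':
        s=manip.get_state(); T=np.eye(4); T[:3,:3]=R.from_rotvec(s['tcp_rot']).as_matrix(); T[:3,3]=s['ee_pos']
        M=T@np.array(p['T_tool_cam'],float); return K,M[:3,3],M[:3,:3]
    a=np.array(p['attitude'],float)
    A=R.from_rotvec(a).as_matrix() if a.size==3 else a.reshape(3,3)
    return K,np.array(p['eye'],float),A
def ray(c,u,z):
    K,e,A=c; d=A@np.linalg.inv(K)@np.array([u[0],u[1],1.]); return e+d*(z-e[2])/d[2]
def proj(c,P):
    K,e,A=c; q=K@(A.T@(np.asarray(P,float)-e)); return q[:2]/q[2]
E
python3 - <<'E'
from h import *
for n in ('side','top','wrist'):
    c=cam(n);im=manip.snapshot(n);cv2.imwrite(f'pics/{n}0.png',im);print(n,c)
    print(manip.camera_params(n)) if n!='top' else 0
print(manip.get_state())
E
```

```text
pics
side (array([[434.16164643,   0.        , 280.5018986 ],
       [  0.        , 434.16164643, 210.56661736],
       [  0.        ,   0.        ,   1.        ]]), array([347.76874783, 890.38779267, 663.80496101]), array([[-0.99125345, -0.07748562,  0.10682962],
       [-0.13174825,  0.53390563, -0.83521685],
       [ 0.00768036, -0.8419862 , -0.53944439]]))
{'mtx': array([[434.16164643,   0.        , 280.5018986 ],
       [  0.        , 434.16164643, 210.56661736],
       [  0.        ,   0.        ,   1.        ]]), 'eye': array([347.76874783, 890.38779267, 663.80496101]), 'attitude': array([-0.18443225,  2.70133957, -1.47839516])}
top (array([[390.93976971,   0.        , 285.46968326],
       [  0.        , 390.93976971, 211.40636589],
       [  0.        ,   0.        ,   1.        ]]), array([ 245.92401511,    7.39146441, 1155.75417673]), array([[-0.12953905, -0.9659874 ,  0.22380345],
       [-0.99157205,  0.12571349, -0.03132059],
       [ 0.00212018, -0.22597449, -0.97413091]]))
wrist (array([[303.52578423,   0.        , 281.07498662],
       [  0.        , 303.52578423, 20
[... 775 characters left out ...]
0e+00]])}
{'time_s': 0.15, 'q': array([-1.16399907e+00,  2.41286025e-01,  4.04415399e-03,  1.33522102e+00,
        2.60370693e-05,  1.57082071e+00]), 'joint_velocities': array([-0.00085795, -0.00340534,  0.00434648,  0.000344  ,  0.00053991,
       -0.00163134]), 'effort': array([ 6.23249125e-04, -3.72634506e+01,  2.52638572e+01,  1.23377930e-02,
        2.33410262e-06, -4.30070060e-06]), 'ee_pos': array([ 197.65109807, -458.74956907,  230.59844548]), 'tcp_rot': array([-3.07523496e+00, -6.34230463e-01,  4.88519766e-04]), 'ft_force': array([-0.22746845, -0.42099895, -0.14981036]), 'moment': array([ 0.01692518, -0.06127524,  0.02712467]), 'grip_force': 0.0, 'gripper_width': 1.0011935207324811}
```

View pics/top0.png

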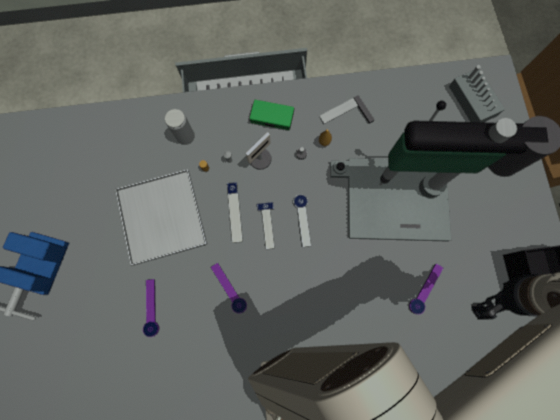

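View pics/side0.png

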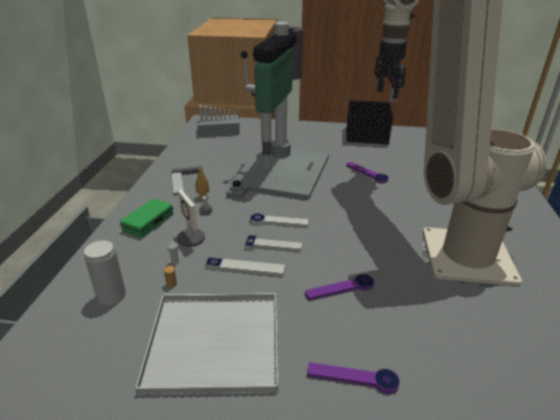

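The top view shows the long blank at (235,213) with its dyed square end at (232,188). The T-shaped short blank is at (267,226) with its head at (265,206), and the mid blank is at (303,221) with its round head at (301,201). Possible look-alikes are purple, at (151,307), (228,288) and (427,289), plus a white/grey bar at (345,108) and a green block at (271,114). The tray is at (161,217), the sign at (259,148), the button at (340,168) and the bit around (387,178). I choose the three aluminium bars with blue dye.

```bash
cat >> h.py <<'E'
def blanks(im,c,roi=None,z=12.,amin=120,vis=None):
    """bright bars and blue dye blobs -> world"""
    hsv=cv2.cvtColor(im,cv2.COLOR_BGR2HSV); h,s,v=cv2.split(hsv)
    out=[]
    for nm,m in (('bar',(v>150)&(s<60)),('dye',(h>105)&(h<130)&(s>110)&(v<150))):
        m=m.astype(np.uint8)
        if roi is not None:
            k=np.zeros_like(m);x0,y0,x1,y1=roi;k[y0:y1,x0:x1]=1;m=m*k
        n,l,st,ce=cv2.connectedComponentsWithStats(m)
        for i in range(1,n):
            if st[i,4]<(amin if nm=='bar' else amin//5): continue
            ys,xs=np.where(l==i); P=np.array([ray(c,p,z)[:2] for p in zip(xs,ys)]).astype(np.float32)
            r=cv2.minAreaRect(P); b=cv2.boxPoints(r)
            e=b[1]-b[0] if r[1][0]<r[1][1] else b[2]-b[1]
            e2=[b[1]-b[0],b[2]-b[1]]; e=max(e2,key=np.linalg.norm)
            out.append((nm,ce[i].round(1),P.mean(0).round(1),np.round(r[0],1),np.round(r[1],1),round(float(np.arctan2(e[1],e[0])),3)))
    return out
E
python3 - <<'E'
from h import *
im=cv2.imread('pics/top0.png');c=cam('top')
for o in blanks(im,c,(100,90,470,320),amin=60): print(*o)
a=cv2.resize(im[90:275,110:350],None,fx=3.3,fy=3.3,interpolation=cv2.INTER_CUBIC)
cv2.imwrite('pics/c1.png',a)
s=cv2.imread('pics/side0.png');
cv2.imwrite('pics/c2.png',cv2.resize(s[125:300,140:360],None,fx=3.4,fy=3.4,interpolation=cv2.INTER_CUBIC))
for nm,u,z in (('tray tl',(117,192),20),('tr',(190,172),20),('br',(205,243),20),('bl',(133,263),20),('btn',(340,167),44),('tbl',(348,240),20),('tbr',(449,241),20)): print(nm,ray(c,u,z).round(0))
E
```

```text
bar [338.  110.1] [ 816.7 -238.9] [ 817.  -239.9] [ 25.9 119. ] -1.185
bar [174.2 117.4] [858.4 281.7] [858.4 282.2] [57.6 51.8] 1.442
bar [257.1 143.4] [736.9  30.2] [737.4  29.7] [ 7.  95.5] -0.873
bar [161.5 217.6] [538.4 340.5] [541.6 341.8] [228.5 210.1] 0.151
bar [234.8 217.7] [509.5 123.5] [510.6 123.5] [ 28.1 145.5] -0.011
bar [303.8 226.4] [456.5 -77.6] [457.1 -77.6] [ 22.2 116. ] -0.008
bar [267.7 229. ] [462.5  30. ] [463.5  30. ] [ 22.2 115.5] -0.013
dye [231.4 187.9] [602.7 124.5] [603.8 123.9] [27.1 24.4] 0.057
dye [300.  200.7] [536.  -77.3] [535.1 -77.1] [30.3 31.3] -0.135
dye [269.7 205.1] [534.2  15.1] [533.  16.] [ 9.1 15.6] -0.122
dye [260.2 206.2] [534.3  44.1] [533.7  44.7] [12.  15.5] -0.116
dye [238.7 305. ] [254.8 137.8] [255.2 137.6] [36.4 36.5] -1.343
dye [416.8 305.9] [ 186.7 -364.3] [ 187.5 -365. ] [34.1 36.7] -0.202
tray tl [632. 467.  20.]
tr [667. 244.  20.]
br [443. 217.  20.]
bl [412. 428.  20.]
btn [ 616. -208.   44.]
tbl [ 398. -200.   20.]
tbr [ 357. -493.   20.]
```

View pics/c1.png

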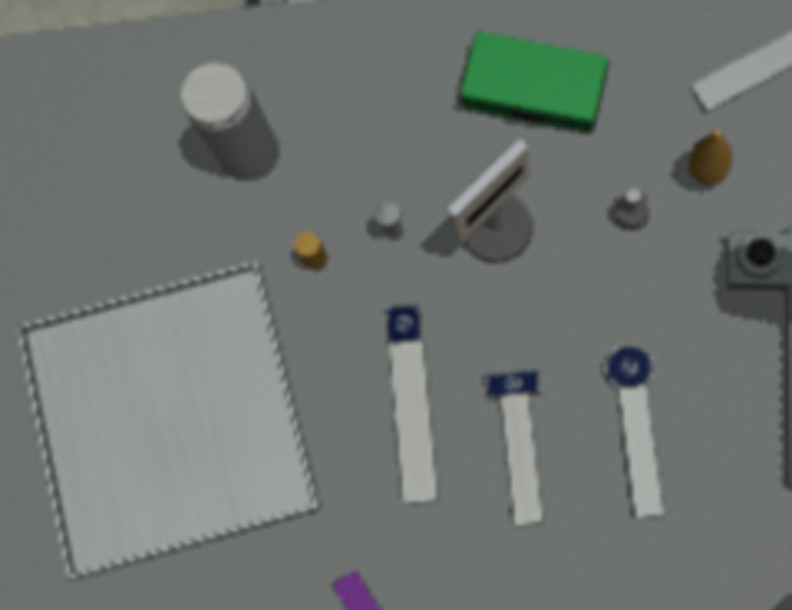

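View pics/c2.png

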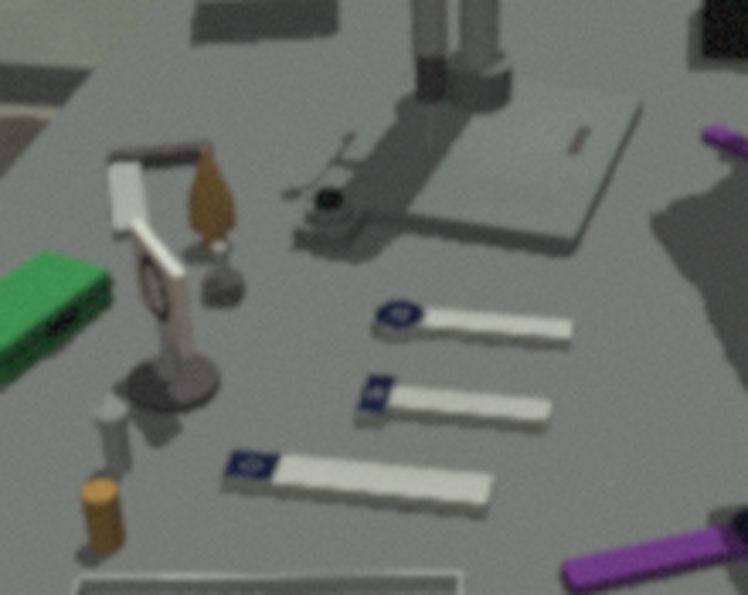

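The crops confirm it: the three aluminium bars carry the dye (square, T and round heads) and the purple ones do not. The sign's ring face looks to +x+y at about 0.7 rad. Next I survey the press with the wrist camera.

Emit:
send_rows(rows=[[0,0,-0.91,0.097,0.102,0.02,1],[0,0,-0.91,0.097,0.102,0.02,1],[0,0,-0.91,0.097,0.102,0.02,1],[0,0,-0.91,0.097,0.102,0.02,1],[0,0,-0.91,0.097,0.102,0.02,1]])

```text
time_s: 0.65
ee_pos: [344.0, -304.8, 261.3]
tcp_rot: [-3.133, 0.226, 0.001]
ft_force: [-0.1, -1.7, 0.2]
gripper_width: 1.0
grip_force: 0.0
```

Emit:
send_rows(rows=[[0,0,0,0.097,0.102,0.02,1],[0,0,0,0.097,0.102,0.02,1],[0,0,0,0.097,0.102,0.02,1],[0,0,0,0,0,0,1],[0,0,0,0,0,0,1]])

```text
time_s: 1.15
ee_pos: [430.9, -213.6, 278.9]
tcp_rot: [3.134, -0.214, -0.002]
ft_force: [0.2, 0.4, -1.5]
gripper_width: 1.002
grip_force: 0.0
```

Run:
```python
from h import *
s=manip.get_state();print(s['ee_pos'],s['tcp_rot'],s['q'].round(2),s['time_s'])
im=manip.snapshot('wrist');cv2.imwrite('pics/w1.png',im)
cv2.imwrite('pics/w1v.png',cv2.resize(im,(800,600),interpolation=cv2.INTER_CUBIC))
import pickle;pickle.dump(cam('wrist'),open('w1.pkl','wb'))
s=manip.snapshot('side');cv2.imwrite('pics/s1.png',s)
```

```text
[ 430.94413035 -213.56732257  278.92211757] [ 3.13423919e+00 -2.14351675e-01 -1.51492561e-03] [-0.46  0.19  0.06  1.44 -0.    2.82] 1.15
```

View pics/w1v.png

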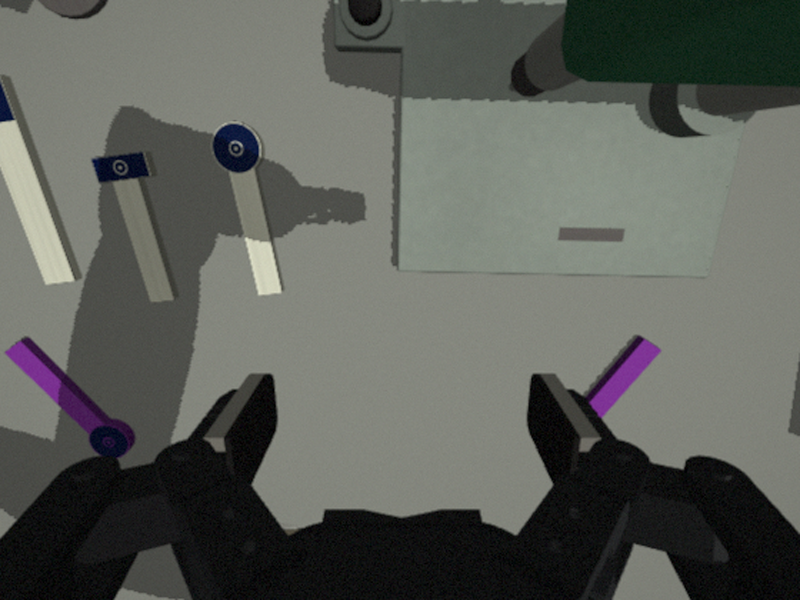

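The wrist view shows the table's near corners at view pixels (398,270) and (708,276), its left edge at column 399, the button at (366,5), and the chuck tip at (520,80). I fit the edges and zoom on the bit in the side view.

Run:
```python
from h import *
import pickle
c=pickle.load(open('w1.pkl','rb'));im=cv2.imread('pics/w1.png');g=cv2.cvtColor(im,cv2.COLOR_BGR2GRAY)
L=cv2.createLineSegmentDetector().detect(g)[0][:,0]
for l in L:
    if np.hypot(l[2]-l[0],l[3]-l[1])>45 and l[[0,2]].min()>225 and l[[1,3]].max()<215:
        a,b=ray(c,l[:2],20),ray(c,l[2:],20); print(l.round(1),a[:2].round(1),b[:2].round(1),round(np.arctan2(*(b-a)[[1,0]]),3))
print(ray(c,(256,4),44))
for o in blanks(im,c,(0,0,200,220),amin=150): print(*o)
S=cv2.imread('pics/s1.png');cs=cam('side')
a=S[110:200,215:305]
b=im[0:110,300:440]
cv2.imwrite('pics/c3.png',np.hstack([cv2.resize(a,(400,400),interpolation=cv2.INTER_CUBIC),cv2.resize(b,(400,314),interpolation=cv2.INTER_CUBIC)[:400] if 0 else cv2.copyMakeBorder(cv2.convertScaleAbs(cv2.resize(b,(400,314),interpolation=cv2.INTER_CUBIC),alpha=3),0,86,0,0,0)]))
print(proj(cs,(545,-315,38)),proj(c,(545,-315,38)))
```

```text
[558.4  72.8 510.8  79.3] [ 502.4 -565.1] [ 503.  -508.2] 1.56
[280.8  68.2 278.4 188.1] [ 554.6 -230.5] [ 406.7 -206.5] 2.98
[274.4 140.6 274.8  91.9] [ 470.3 -210.3] [ 528.9 -219.4] -0.155
[234.4  31.6 280.6  32.2] [ 601.1 -182. ] [ 592.9 -235.7] -1.723
[558.1  60.1 474.3  57.9] [ 516.9 -562.8] [ 533.4 -462.7] 1.408
[434.4 191.5 483.1 191.9] [ 372.4 -417. ] [ 362.5 -483.1] -1.72
[280.6 188.1 338.1 189.4] [ 406.3 -209.5] [ 393.6 -286.9] -1.734
[ 618.14598013 -212.50739639   44.        ]
bar [ 22.  144.3] [510.3 123. ] [510.9 123.7] [ 30.4 148.4] -0.017
bar [183.9 186.6] [424.9 -76.7] [426.1 -76.9] [24.5 58.8] -0.011
dye [ 2.6 75.1] [595.8 113.4] [598.1 110.6] [ 9.7 29.6] -0.412
dye [164.8 103.2] [535.5 -78.1] [534.9 -78.2] [39.2 38.3] 0.604
dye [ 84.1 116.8] [533.8  29.6] [533.8  29.7] [45.7 19.2] 1.559
[267.30460716 168.61787017] [354.34210461  63.95087174]
```

View pics/c3.png

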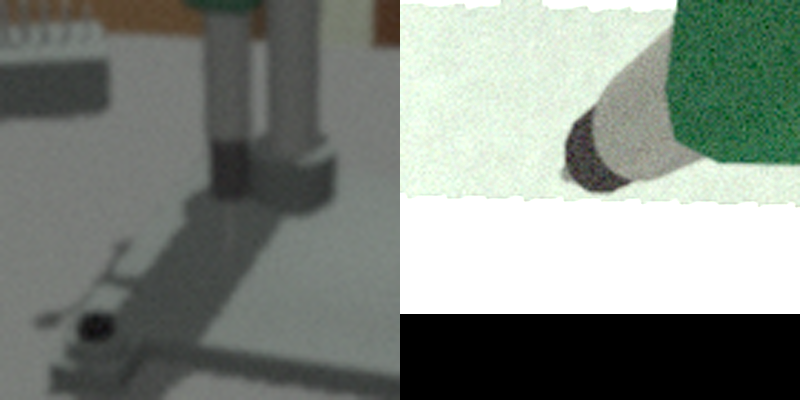

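The bit tip in the wrist picture is at pixel (358.5,62.4). Button, table corner and bit rays agree on the bit at about (546.5,-320.5), with press yaw about -0.157. The wrist's last joint forces the half-turned grasp, so I turn while moving over the long blank's tail.

Emit:
send_rows(rows=[[0,0,0.907,0.0036,0.0376,-0.0143,1],[0,0,0.907,0.0036,0.0376,-0.0143,1],[0,0,0.907,0.0036,0.0376,-0.0143,1],[0,0,0.907,0.0036,0.0376,-0.0143,1],[0,0,0.907,0.0036,0.0376,-0.0143,1]])

```text
time_s: 1.75
ee_pos: [435.0, -159.0, 257.5]
tcp_rot: [-3.077, -0.634, 0.001]
ft_force: [0.1, -0.1, 0.2]
gripper_width: 1.0
grip_force: 0.0
```

Emit:
send_rows(rows=[[0,0,0.907,0.0036,0.0376,-0.0143,1],[0,0,0.907,0.0036,0.0376,-0.0143,1],[0,0,0.907,0.0036,0.0376,-0.0143,1],[0,0,0.907,0.0036,0.0376,-0.0143,1],[0,0,0.907,0.0036,0.0376,-0.0143,1]])

```text
time_s: 2.25
ee_pos: [440.5, -102.6, 236.1]
tcp_rot: [-2.793, -1.437, 0.001]
ft_force: [0.1, 0.4, 0.4]
gripper_width: 1.002
grip_force: 0.0
```

Emit:
send_rows(rows=[[0,0,0.907,0.0036,0.0376,-0.0143,1],[0,0,0.907,0.0036,0.0376,-0.0143,1],[0,0,0.907,0.0036,0.0376,-0.0143,1],[0,0,0.907,0.0036,0.0376,-0.0143,1],[0,0,0.907,0.0036,0.0376,-0.0143,1]])

```text
time_s: 2.75
ee_pos: [446.1, -46.3, 214.6]
tcp_rot: [-2.304, -2.135, 0.001]
ft_force: [-0.7, 0.1, 0.5]
gripper_width: 0.996
grip_force: 0.0
```

Emit:
send_rows(rows=[[0,0,0.907,0.0036,0.0376,-0.0143,1],[0,0,0.907,0.0036,0.0376,-0.0143,1],[0,0,0.907,0.0036,0.0376,-0.0143,1],[0,0,0.907,0.0036,0.0376,-0.0143,1],[0,0,0.907,0.0036,0.0376,-0.0143,1]])

```text
time_s: 3.25
ee_pos: [451.7, 10.0, 193.1]
tcp_rot: [-1.646, -2.676, 0.001]
ft_force: [-1.1, 0.7, 0.1]
gripper_width: 1.001
grip_force: 0.0
```

Emit:
send_rows(rows=[[0,0,0.907,0.0036,0.0376,-0.0143,1],[0,0,0.907,0.0036,0.0376,-0.0143,1],[0,0,0.907,0.0036,0.0376,-0.0143,1],[0,0,0.907,0.0036,0.0376,-0.0143,1],[0,0,0.907,0.0036,0.0376,-0.0143,1]])

```text
time_s: 3.75
ee_pos: [457.3, 66.3, 171.7]
tcp_rot: [-0.866, -3.019, 0.001]
ft_force: [0.7, -0.1, 0.0]
gripper_width: 0.997
grip_force: 0.0
```

Emit:
send_rows(rows=[[0,0,0.907,0.0036,0.0376,-0.0143,1],[0,0,0.907,0.0036,0.0376,-0.0143,1],[0,0,0.907,0.0036,0.0376,-0.0143,1],[0,0,0.907,0.0036,0.0376,-0.0143,1],[0,0,0.907,0.0036,0.0376,-0.0143,1]])

```text
time_s: 4.25
ee_pos: [463.0, 122.6, 150.3]
tcp_rot: [-0.022, -3.141, 0.001]
ft_force: [1.6, -0.6, -0.2]
gripper_width: 0.998
grip_force: 0.0
```

```bash
cat >> h.py <<'E'
def st():
    s=manip.get_state(); M=R.from_rotvec(s['tcp_rot']).as_matrix()
    print('t',round(s['time_s'],2),'tcp',s['ee_pos'].round(1),'yaw',round(np.arctan2(M[1,0],M[0,0]),3),'down',M[:,2].round(3),'q',s['q'].round(2),'F',s['ft_force'].round(1),'M',s['moment'].round(2),'w',round(s['gripper_width'],3),'g',round(s['grip_force'],1)); return s
E
python3 - <<'E'
from h import *
st()
im=manip.snapshot('top');cv2.imwrite('pics/t2.png',im)
for o in blanks(im,cam('top'),(210,165,330,260),amin=60): print(*o)
E
```

```text
t 4.25 tcp [463.  122.6 150.3] yaw 3.127 down [-0.001 -0.    -1.   ] q [ 0.26  0.25 -0.2   1.12 -0.    0.27] F [ 1.6 -0.6 -0.2] M [-0.04 -0.04 -0.03] w 0.998 g 0.0
bar [216.4 175.7] [647.7 166. ] [649.6 167. ] [71.  10.1] 0.268
bar [223.8 177.2] [640. 144.] [639.  143.9] [89.3 10.8] 0.265
bar [303.8 226.4] [456.3 -77.5] [456.6 -77.6] [ 21.3 114.4] -0.008
bar [267.8 229.3] [461.7  29.9] [463.5  30.1] [ 21.4 114.8] -0.009
bar [234.9 241.6] [437.5 130.5] [428.9 140.9] [147.  103.6] 0.468
dye [234.7 187.3] [603.5 114.2] [604.5 114.1] [26.7  7.7] 0.036
dye [300.2 200.8] [535.7 -77.8] [534.9 -78.6] [33.3 31.2] 1.441
dye [269.7 205.1] [534.2  15.1] [533.  16.] [ 9.1 15.6] -0.122
dye [260.2 206.2] [534.3  44.1] [533.7  44.7] [12.  15.5] -0.116
```

Emit:
send_rows(rows=[[0,0,0,0.001,0.006,-0.15,0.8],[0,0,0,0,0,-0.15,0.7],[0,0,0,0,0,-0.15,0.7],[0,0,0,0,0,-0.045,0.7],[0,0,0,0,0,0,0.7]])

```text
time_s: 4.8
ee_pos: [460.6, 123.5, -0.5]
tcp_rot: [-0.031, -3.135, 0.003]
ft_force: [0.1, -1.1, -0.1]
gripper_width: 0.697
grip_force: 0.0
```

Emit:
send_rows(rows=[[0,0,0,0,0,0,0.2],[0,0,0,0,0,0,0.2],[0,0,0,0,0,0,0.2],[0,0,0,0,0,0,0.2],[0,0,0,0,0,0,0.2]], newtons=60)

```text
time_s: 5.3
ee_pos: [465.0, 125.7, 4.0]
tcp_rot: [0.026, 3.138, -0.0]
ft_force: [-0.9, -1.8, 6.6]
gripper_width: 0.329
grip_force: 60.0
```

Run:
```python
from h import *
st()
```

```text
t 5.3 tcp [465.  125.7   4. ] yaw 3.125 down [ 0.004 -0.    -1.   ] q [ 0.26  0.43 -0.39  0.75 -0.    0.28] F [-0.9 -1.8  6.6] M [-0.42  0.14 -0.07] w 0.329 g 60.0
```

Emit:
send_rows(rows=[[0,0,0,0,0,0.1,0.2],[0,0,0,0,0,0.1,0.2],[0,0,0,-0.042,-0.148,0,0.2],[0,0,0,-0.042,-0.148,0,0.2],[0,0,0,-0.042,-0.148,0,0.2]])

```text
time_s: 5.8
ee_pos: [425.3, -8.3, 62.9]
tcp_rot: [0.021, 3.14, -0.0]
ft_force: [1.7, -0.7, -2.7]
gripper_width: 0.33
grip_force: 59.8
```

Emit:
send_rows(rows=[[0,0,0,-0.042,-0.148,0,0.2],[0,0,0,-0.042,-0.148,0,0.2],[0,0,0,-0.042,-0.148,0,0.2],[0,0,0,-0.042,-0.148,0,0.2],[0,0,0,-0.042,-0.148,0,0.2]])

```text
time_s: 6.3
ee_pos: [361.9, -231.1, 62.7]
tcp_rot: [0.024, 3.14, -0.001]
ft_force: [1.1, -0.7, -2.1]
gripper_width: 0.327
grip_force: 59.8
```

Emit:
send_rows(rows=[[0,0,0,-0.042,-0.148,0,0.2],[0,0,0,-0.042,-0.148,0,0.2],[0,0,0,0,0,0,0.2],[0,0,0,0,0,0,0.2]])

```text
time_s: 6.7
ee_pos: [336.7, -319.0, 62.3]
tcp_rot: [0.029, 3.141, 0.0]
ft_force: [-0.3, 0.3, -1.8]
gripper_width: 0.328
grip_force: 60.0
```

Run:
```python
from h import *
s=st()
S=manip.snapshot('side');cv2.imwrite('pics/s3.png',S);T=manip.snapshot('top');cv2.imwrite('pics/t3.png',T)
z=s['ee_pos'][2]-4+12
print(z);
for n,im in (('side',S),('top',T)):
    c=cam(n);u=proj(c,s['ee_pos']+[138,-2,8]).astype(int);print(n,u)
    for o in blanks(im,c,(u[0]-60,u[1]-60,u[0]+60,u[1]+60),z=z,amin=60): print(*o)
c=cam('side');u=proj(c,s['ee_pos']+[138,-2,8]).astype(int)
cv2.imwrite('pics/c4.png',np.hstack([cv2.resize(S[u[1]-50:u[1]+50,u[0]-50:u[0]+50],(400,400),interpolation=cv2.INTER_CUBIC),cv2.resize(T[130:260,320:450],(400,400),interpolation=cv2.INTER_CUBIC)]))
print(u)
```

```text
t 6.7 tcp [ 336.7 -319.    62.3] yaw 3.123 down [ 0.  0. -1.] q [-0.76  0.32 -0.36  0.89  0.   -0.74] F [-0.3  0.3 -1.8] M [0.02 0.15 0.02] w 0.328 g 60.0
70.28309969833492
side [289 159]
bar [310.4 161.5] [ 411.2 -319.8] [ 408.4 -319.8] [90.3 30.8] 0.008
bar [278.1 217.3] [467.1   3. ] [4.59e+02 4.00e-01] [81.5  9. ] 0.144
top [388 205]
bar [391.4 226.4] [ 413.7 -318.8] [ 410.5 -318.7] [28.5 89.5] -0.016
bar [443.3 256.4] [ 311.4 -445.8] [ 318.6 -443.7] [27.6 58.5] -0.223
dye [387.3 205.7] [ 474.4 -318.7] [ 474.9 -319.1] [25.2 26.5] -0.129
[289 159]
```

View pics/c4.png

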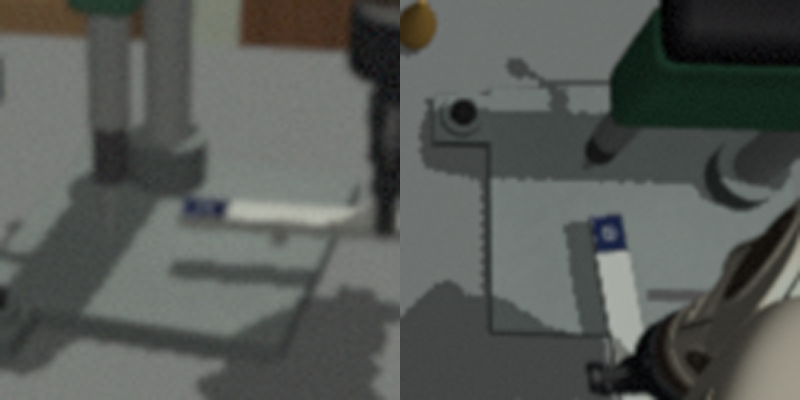

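The bar is held level, with its mark 138 mm ahead of the TCP at about (475,-319). The bit is visible in the side crop below the chuck. I lower it clear of the bit, then slide it in.

Emit:
send_rows(rows=[[0,0,0,0,-0.005,-0.06,0.2],[0,0,0,0,0,-0.057,0.2],[0,0,0,0.06,0,0,0.2],[0,0,0,0.06,0,0,0.2],[0,0,0,0.06,0,0,0.2]])

```text
time_s: 7.3
ee_pos: [392.3, -317.7, 26.9]
tcp_rot: [-0.02, -3.141, -0.001]
ft_force: [0.3, 0.0, -2.2]
gripper_width: 0.333
grip_force: 63.4
```

Emit:
send_rows(rows=[[0,0,0,0.059,0,0,0.2],[0,0,0,0,0,0,0.2],[0,0,0,0,0,0,0.2]])

```text
time_s: 7.6
ee_pos: [409.1, -318.0, 26.8]
tcp_rot: [-0.02, -3.14, -0.001]
ft_force: [-0.1, -0.3, -1.2]
gripper_width: 0.326
grip_force: 63.5
```

Run:
```python
from h import *
s=st()
S=manip.snapshot('side');cv2.imwrite('pics/s4.png',S)
c=cam('side')
for o in blanks(S,c,(235,130,320,200),z=s['ee_pos'][2]+8,amin=40): print(*o)
a=cv2.convertScaleAbs(S[135:190,245:320],alpha=1.8)
cv2.imwrite('pics/c5.png',cv2.resize(a,(750,550),interpolation=cv2.INTER_CUBIC))
print(proj(c,(546.5,-320.5,38)),proj(c,(546.5,-320.5,34)))
```

```text
t 7.6 tcp [ 409.1 -318.    26.8] yaw 3.129 down [-0.001  0.001 -1.   ] q [-0.66  0.46 -0.26  0.85 -0.   -0.65] F [-0.1 -0.3 -1.2] M [ 0.02  0.14 -0.01] w 0.326 g 63.5
bar [287.1 170.5] [ 482.5 -317.8] [ 480.  -317.3] [93.8 30.5] 0.038
[267.10886005 167.79611331] [267.12019926 168.92887496]
```

View pics/c5.png

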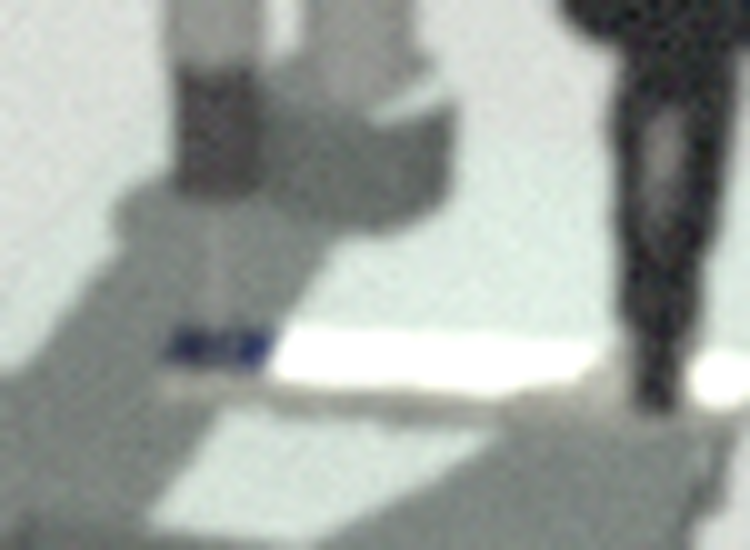

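Bit column is about 266.2 and dye centre about 266.7. The mark's row is about 1 px low, so the mark is about 3 mm too far +y. I correct, lower, release and look with the wrist camera.

Emit:
send_rows(rows=[[0,0,0,0.003,-0.011,0,0.2],[0,0,0,0,0,0,0.2],[0,0,0,0,0,-0.011,0.2],[0,0,0,0,0,0,0.5],[0,0,0,0,0,0,0.55]])

```text
time_s: 8.15
ee_pos: [410.0, -323.3, 23.9]
tcp_rot: [0.025, 3.141, -0.0]
ft_force: [-0.3, -0.2, 0.4]
gripper_width: 0.549
grip_force: 0.0
```

Emit:
send_rows(rows=[[0,0,0,0,0,0,0.6],[0,0,0,0,0,0.04,0.6],[0,0,0,0,0,0.12,0.6],[0,0,0,0,0.04,0.14,0.6],[0,0,0,0,0.14,0.06,0.6]])

```text
time_s: 8.65
ee_pos: [412.9, -272.6, 136.7]
tcp_rot: [0.031, 3.133, -0.009]
ft_force: [1.2, 0.2, 0.7]
gripper_width: 0.599
grip_force: 0.0
```

Emit:
send_rows(rows=[[0,0,0,0,0.14,0,0],[0,0,0,0,0,0,0],[0,0,0,0,0,0,0]])

```text
time_s: 8.95
ee_pos: [410.3, -226.5, 132.8]
tcp_rot: [0.021, 3.14, -0.002]
ft_force: [0.8, -0.8, 0.3]
gripper_width: 0.096
grip_force: 0.0
```

Run:
```python
from h import *
s=st();c=cam('wrist')
S=manip.snapshot('wrist');cv2.imwrite('pics/w5.png',S)
for o in blanks(S,c,z=32,amin=100): print(*o)
u=proj(c,(546.5,-320.5,35)).astype(int);print(proj(c,(546.5,-320.5,38)),proj(c,(546.5,-320.5,32)))
x0,y0=max(u[0]-40,0),max(u[1]-30,0)
a=cv2.convertScaleAbs(S[y0:y0+60,x0:x0+80],alpha=2.5);print(x0,y0)
cv2.imwrite('pics/c6.png',cv2.resize(a,(800,600),interpolation=cv2.INTER_CUBIC))
```

```text
t 8.95 tcp [ 410.3 -226.5  132.8] yaw 3.128 down [ 0.001 -0.001 -1.   ] q [-0.5   0.25 -0.25  1.07 -0.   -0.49] F [ 0.8 -0.8  0.3] M [-0.02 -0.01  0.03] w 0.096 g 0.0
bar [131.1 242.8] [ 441.8 -357.8] [ 445.4 -376.7] [135.6 128. ] 1.549
bar [441.2 192.6] [399.1 -92.7] [401.7 -90.4] [16.5 16.4] 1.557
bar [ 52.  205.7] [ 406.  -418.8] [ 406.3 -419.1] [ 9.7 21.7] -0.682
bar [274.1 223.8] [ 425.3 -232. ] [ 440.3 -238.5] [47.4 80.5] -0.161
bar [201.9 236.8] [ 436.1 -295. ] [ 438.7 -294. ] [16.3 40.1] -0.101
bar [544.3 271.7] [474.8  11. ] [472.6  11.5] [22.2 71.7] -0.011
dye [429.5 313.6] [517.7 -86.6] [517.4 -86.3] [36.7 28.9] 1.005
dye [533.  313.9] [519.3  11.3] [519.5  11.3] [43.  17.9] 1.557
dye [533.3 314.2] [519.7  11.7] [519.9  11.8] [6.6 6.4] 0.819
dye [427.5 316.7] [521.2 -88.1] [521.  -88.1] [6.3 6.8] -0.807
dye [172.4 350.9] [ 558.  -335.7] [ 558. -336.] [ 7.9 12.9] -1.058
[184.62746155 345.74463426] [186.49099302 341.2317424 ]
145 313
```

View pics/c6.png

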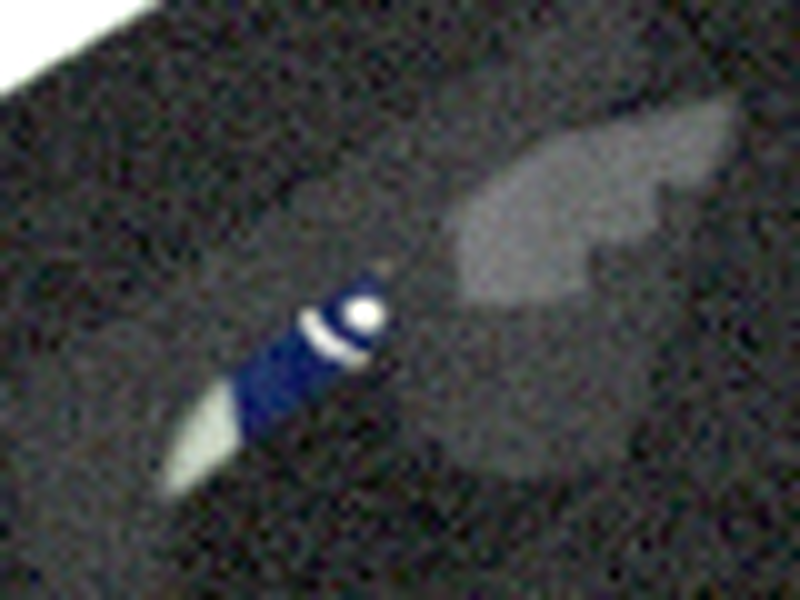

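The mark is lit in a narrow sun stripe, with the punch dot at crop (365,315), which is px (181.5,344.5). I average several shots with a gamma lift to see the bit too.

```bash
cat >> h.py <<'E'
def avg(n,k=6):
    return np.mean([manip.snapshot(n).astype(np.float32) for _ in range(k)],0)
def gam(a,g=.45): return np.uint8(np.clip(255*(a/a.max())**g,0,255))
E
python3 - <<'E'
from h import *
c=cam('wrist');cs=cam('side')
W=avg('wrist');S=avg('side');np.save('w6.npy',W);np.save('s6.npy',S)
print(ray(c,(181.5,344.5),32))
a=gam(np.minimum(W[320:380,140:200],120));b=gam(np.minimum(S[150:185,250:285],160),.8)
cv2.imwrite('pics/c7.png',np.hstack([cv2.resize(a,(400,400),interpolation=cv2.INTER_CUBIC),cv2.resize(b,(400,400),interpolation=cv2.INTER_CUBIC)]))
E
```

```text
[ 549.9062591  -326.56592661   32.        ]
```

View pics/c7.png

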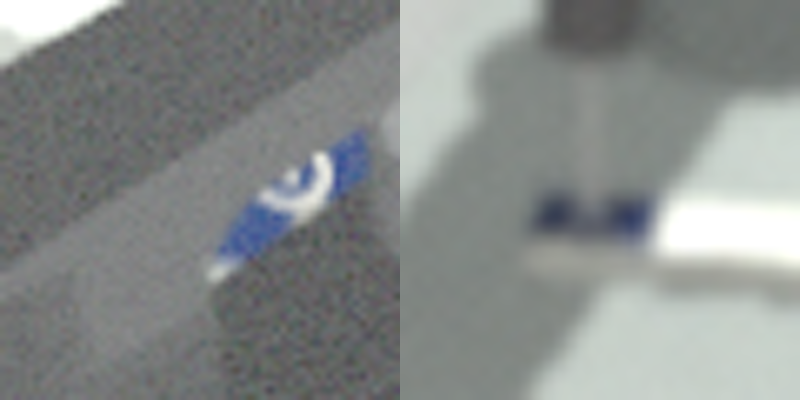

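In the side view the bit column (592) sits over the dye centre (595), and the rows fit too. The gripper blocked the wrist view, so I look again from the hover point over the button.

Emit:
send_rows(rows=[[0,0,0,0.138,0.01,-0.022,0],[0,0,0,0.138,0.01,-0.022,0],[0,0,0,0.138,0.01,-0.022,0],[0,0,0,0.138,0.01,-0.022,0],[0,0,0,0.138,0.01,-0.022,0]])

```text
time_s: 10.1
ee_pos: [618.5, -211.7, 98.2]
tcp_rot: [-0.024, -3.141, 0.0]
ft_force: [0.4, 0.2, 0.5]
gripper_width: -0.004
grip_force: 0.0
```

Emit:
send_rows(rows=[[0,0,0,0,0,0,0],[0,0,0,0,0,0,0],[0,0,0,0,0,0,0],[0,0,0,0,0,0,0],[0,0,0,0,0,0,0]])

```text
time_s: 10.6
ee_pos: [616.3, -212.5, 99.9]
tcp_rot: [0.026, 3.14, -0.001]
ft_force: [-0.0, -0.1, 0.3]
gripper_width: 0.002
grip_force: 0.0
```

Run:
```python
from h import *
st();c=cam('wrist');W=avg('wrist',6);st();np.save('w7.npy',W)
import pickle;pickle.dump(c,open('w7.pkl','wb'))
t,m=proj(c,(546.5,-320.5,38)),proj(c,(546.5,-320.5,32));print(t,m)
x0,y0=int(m[0])-25,int(m[1])-25
a=gam(np.minimum(W[y0:y0+50,x0:x0+50],120),.6);print(x0,y0)
cv2.imwrite('pics/c8.png',cv2.resize(a,(600,600),interpolation=cv2.INTER_CUBIC))
# button: dark round blob
g=W.max(2);u=proj(c,(617,-211,44));print('btn',u)
```

```text
t 10.6 tcp [ 616.3 -212.5   99.9] yaw 3.125 down [ 0.001 -0.    -1.   ] q [-0.33  0.62  0.23  1.19 -0.   -0.32] F [-0.  -0.1  0.3] M [-0.   -0.03  0.01] w 0.002 g 0.0
t 10.9 tcp [ 616.8 -212.1   99.1] yaw 3.126 down [ 0. -0. -1.] q [-0.33  0.62  0.24  1.19 -0.   -0.32] F [-0.2  0.3 -0.1] M [-0.03 -0.03  0.05] w -0.001 g 0.0
[112.82230967 126.8853729 ] [117.54061109 126.44409707]
92 101
btn [281.94157486 228.04719561]
```

View pics/c8.png

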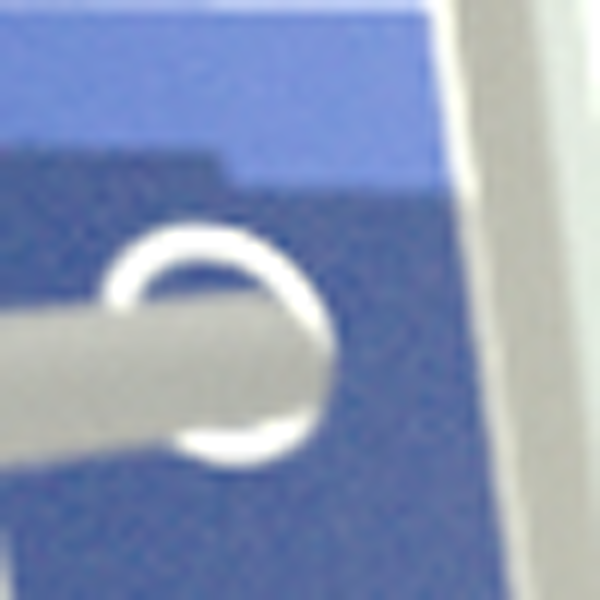

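The bit end is at crop (333,362) and the ring centre at about (217,345). The mark therefore lies several mm too far toward -y. I compute the exact correction.

Run:
```python
from h import *
import pickle
c=pickle.load(open('w7.pkl','rb'));W=np.load('w7.npy').astype(np.uint8)
g=cv2.GaussianBlur(W[101:151,92:142],(0,0),.7)
m=(g.min(2)>np.percentile(W[101:151,92:142].min(2),50)*1.0)
hsv=cv2.cvtColor(W,cv2.COLOR_BGR2HSV)
print(hsv[129:132,108:125,1])
tip=ray(c,(92+333/12,101+362/12),38);tip2=ray(c,(92+333/12-.5,101+362/12-.5),38);mk=ray(c,(92+217/12,101+345/12),32)
print(tip.round(1),mk.round(1),(tip-mk).round(1))
# expected ring size check
print([proj(c,mk+np.array(d)).round(1) for d in ((6,0,0),(-6,0,0),(0,6,0),(0,-6,0))])
gg=np.where(W.max(2)<40,255,0).astype(np.uint8)
n,l,s,ce=cv2.connectedComponentsWithStats(gg)
print([(s[i].tolist(),ce[i].round(1)) for i in range(1,n) if s[i,4]>300][:6])
```

```text
[[ 17  17  17  17  21  17  17  17  21  21  14  19 153 164 167 173 151]
 [ 18  22  21  15  18  18  18  22  22  18  14  25 134 165 150 153 159]
 [ 18  22  22  22  18  19  19  22  19  22  11  38 141 165 158 159 167]]
[ 549.3 -316.4   38. ] [ 548.6 -325.9   32. ] [0.7 9.5 6. ]
[array([111.7, 138.8]), array([108.4, 120.5]), array([118.9, 129.6]), array([101.2, 129.9])]
[([0, 107, 89, 72, 4353], array([ 44.6, 138. ])), ([266, 213, 35, 76, 1248], array([282.7, 238.5])), ([510, 251, 35, 48, 328], array([521.8, 271.6])), ([14, 260, 540, 160, 44442], array([282., 366.]))]
```

Emit:
send_rows(rows=[[0,0,0,-0.138,0,0.02,0],[0,0,0,-0.138,0,0.02,0.6],[0,0,0,-0.138,0,0.02,0.6],[0,0,0,-0.138,0,0.02,0.6],[0,0,0,-0.138,0,0.02,0.6]])

```text
time_s: 11.4
ee_pos: [408.3, -211.8, 128.9]
tcp_rot: [0.024, 3.141, -0.0]
ft_force: [-0.0, -0.6, 0.6]
gripper_width: 0.597
grip_force: 0.0
```

Emit:
send_rows(rows=[[0,0,0,0,-0.123,0,0.6],[0,0,0,0,-0.123,0,0.6],[0,0,0,0,-0.123,0,0.6],[0,0,0,0,0,0,0.6],[0,0,0,0,0,0,0.6]])

```text
time_s: 11.9
ee_pos: [409.6, -323.1, 128.6]
tcp_rot: [-0.027, -3.141, -0.001]
ft_force: [0.4, -0.6, -0.7]
gripper_width: 0.597
grip_force: 0.0
```

Emit:
send_rows(rows=[[0,0,0,0,0,-0.14,0.6],[0,0,0,0,0,-0.14,0.6],[0,0,0,0,0,-0.06,0.6],[0,0,0,0,0,0,0.6],[0,0,0,0,0,0,0.6]])

```text
time_s: 12.4
ee_pos: [410.2, -321.8, 27.1]
tcp_rot: [-0.022, -3.141, -0.001]
ft_force: [0.4, 0.2, 0.0]
gripper_width: 0.601
grip_force: 0.0
```

Emit:
send_rows(rows=[[0,0,0,0,0,0,0.2],[0,0,0,0,0,0,0.2],[0,0,0,0,0,0,0.2],[0,0,0,0,0,0,0.2],[0,0,0,0,0,0,0.2]])

```text
time_s: 12.9
ee_pos: [411.3, -323.4, 28.9]
tcp_rot: [0.024, 3.138, -0.003]
ft_force: [0.0, 1.8, 7.4]
gripper_width: 0.319
grip_force: 58.8
```

Run:
```python
from h import *
st()
```

```text
t 12.9 tcp [ 411.3 -323.4   28.9] yaw 3.126 down [ 0.004 -0.002 -1.   ] q [-0.67  0.46 -0.25  0.86  0.   -0.65] F [0.  1.8 7.4] M [ 0.3   0.11 -0.02] w 0.319 g 58.8
```

Emit:
send_rows(rows=[[0,0,0,0,0,0.004,0.2],[0,0,0,0.0023,0.016,0,0.2],[0,0,0,0,0.0157,0,0.2],[0,0,0,0,0,0,0.2],[0,0,0,0,0,-0.005,0.2]])

```text
time_s: 13.4
ee_pos: [411.6, -313.7, 28.8]
tcp_rot: [0.024, 3.139, -0.003]
ft_force: [-4.9, 3.9, 26.4]
gripper_width: 0.313
grip_force: 63.2
```

Run:
```python
from h import *
st()
```

```text
t 13.4 tcp [ 411.6 -313.7   28.8] yaw 3.126 down [ 0.002 -0.002 -1.   ] q [-0.65  0.45 -0.26  0.85 -0.   -0.64] F [-4.9  3.9 26.4] M [ 0.53  1.13 -0.16] w 0.313 g 63.2
```

Emit:
send_rows(rows=[[0,0,0,0,0,0,0.4],[0,0,0,0,0,0,0.5],[0,0,0,0,0,0.03,0.6],[0,0,0,0,0,0.14,0.6],[0,0,0,0,0,0.14,0.6]])

```text
time_s: 13.9
ee_pos: [409.3, -311.9, 119.3]
tcp_rot: [-0.024, -3.138, -0.005]
ft_force: [-0.1, -1.1, 0.0]
gripper_width: 0.598
grip_force: 0.0
```

Emit:
send_rows(rows=[[0,0,0,0,0.13,0.02,0.4],[0,0,0,0,0.13,0,0],[0,0,0,0.138,0.08,-0.022,0],[0,0,0,0.138,0,-0.022,0],[0,0,0,0.138,0,-0.022,0]])

```text
time_s: 14.4
ee_pos: [535.9, -209.8, 106.0]
tcp_rot: [0.022, 3.141, 0.0]
ft_force: [0.9, -0.8, 0.3]
gripper_width: -0.003
grip_force: 0.0
```

Emit:
send_rows(rows=[[0,0,0,0.138,0,-0.022,0],[0,0,0,0.131,0,-0.022,0],[0,0,0,0,0,0,0],[0,0,0,0,0,0,0],[0,0,0,0,0,0,0]])

```text
time_s: 14.9
ee_pos: [614.3, -211.0, 92.4]
tcp_rot: [-0.025, -3.14, -0.001]
ft_force: [-0.6, 0.2, 0.8]
gripper_width: 0.001
grip_force: 0.0
```

```bash
cat >> h.py <<'E'
def markcheck(tag,k=5):
    st();c=cam('wrist');W=avg('wrist',k);np.save(tag+'.npy',W)
    t=proj(c,(549.2,-316.5,38));m=proj(c,(549.2,-316.5,32))
    x0,y0=int(m[0])-25,int(m[1])-25
    sub=W[y0:y0+50,x0:x0+50]; a=gam(np.minimum(sub,120),.6)
    cv2.imwrite('pics/'+tag+'.png',cv2.resize(a,(600,600),interpolation=cv2.INTER_CUBIC))
    print('off',x0,y0,'tip',t.round(1),'foot',m.round(1),'crop foot',((m-[x0,y0])*12).round(0))
    hs=cv2.cvtColor(np.uint8(sub),cv2.COLOR_BGR2HSV); w=((hs[...,1]<90)&(hs[...,2]>np.percentile(hs[...,2],60))).astype(np.uint8)
    n,l,s,ce=cv2.connectedComponentsWithStats(w)
    for i in range(1,n):
        if s[i,4]>15: print(s[i].tolist(),ce[i].round(1),hs[...,2][l==i].mean().round(0))
    return c,x0,y0
E
python3 - <<'E'
from h import *
markcheck('m1')
E
```

```text
t 14.9 tcp [ 614.3 -211.    92.4] yaw 3.126 down [-0.002  0.    -1.   ] q [-0.33  0.62  0.22  1.17 -0.   -0.32] F [-0.6  0.2  0.8] M [-0.05  0.06 -0.04] w 0.001 g 0.0
off 91 109 tip [112. 135.] foot [116.9 134.4] crop foot [311. 304.]
[0, 0, 37, 35, 278] [17.5 21. ] 103.0
[46, 0, 4, 27, 59] [47.9 10. ] 95.0
[23, 22, 7, 6, 32] [26.  24.3] 118.0
[0, 33, 9, 17, 132] [ 3.5 41.6] 100.0
```

View pics/m1.png

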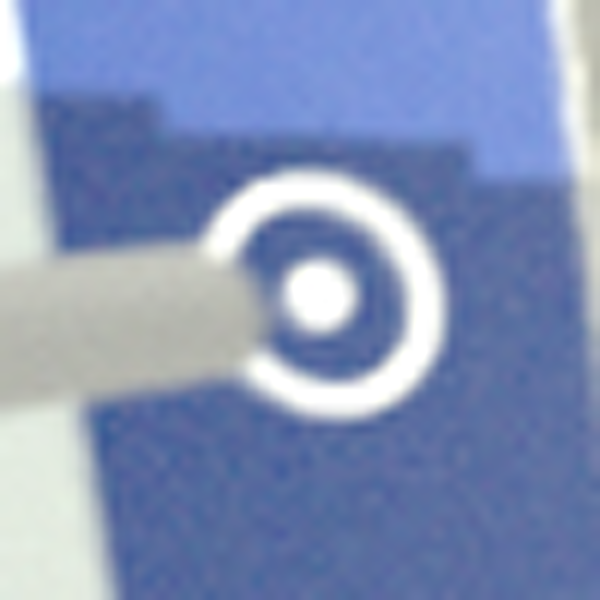

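The dot (px 117.0,133.3) sits within about 1 mm of the foot of the bit axis, so the mark is under the drill. Now I press the button.

Emit:
send_rows(rows=[[0,0,0,0.01,0,-0.14,0],[0,0,0,0,0,-0.01,0],[0,0,0,0,0,-0.013,0],[0,0,0,0,0,-0.013,0],[0,0,0,0,0,-0.01,0]])

```text
time_s: 15.65
ee_pos: [618.9, -211.4, 38.0]
tcp_rot: [0.025, 3.14, -0.001]
ft_force: [-2.4, 1.1, 3.1]
gripper_width: 0.001
grip_force: 1.6
```

Emit:
send_rows(rows=[[0,0,0,0,0,0,0]])

```text
time_s: 15.75
ee_pos: [618.9, -211.4, 37.6]
tcp_rot: [0.025, 3.14, -0.001]
ft_force: [-1.2, 0.4, 3.3]
gripper_width: 0.003
grip_force: 1.6
```

Emit:
send_rows(rows=[[0,0,0,0,0,-0.007,0],[0,0,0,0,0,-0.004,0],[0,0,0,0,0,-0.003,0],[0,0,0,0,0,0,0]])

```text
time_s: 16.15
ee_pos: [619.0, -211.5, 35.9]
tcp_rot: [0.025, 3.139, -0.002]
ft_force: [-5.7, 2.5, 15.3]
gripper_width: 0.001
grip_force: 7.9
```

Emit:
send_rows(rows=[[0,0,0,0,0,0,0],[0,0,0,0,0,0.1,0],[0,0,0,0,0,0.15,0],[0,0,0,-0.138,0,0.05,0],[0,0,0,-0.138,0,0,0.6]])

```text
time_s: 16.65
ee_pos: [538.9, -212.3, 126.3]
tcp_rot: [0.023, 3.132, -0.006]
ft_force: [-0.6, -0.4, 0.3]
gripper_width: 0.15
grip_force: 0.0
```

Emit:
send_rows(rows=[[0,0,0,-0.138,0,0,0.6],[0,0,0,-0.138,0,0,0.6],[0,0,0,-0.138,-0.07,0,0.6],[0,0,0,0,-0.136,0,0.6],[0,0,0,0,-0.134,0,0.6]])

```text
time_s: 17.15
ee_pos: [410.2, -313.5, 122.7]
tcp_rot: [0.024, 3.141, -0.0]
ft_force: [1.7, -0.6, 0.5]
gripper_width: 0.602
grip_force: 0.0
```

Emit:
send_rows(rows=[[0,0,0,0,0,0,0.6],[0,0,0,0,0,0,0.6],[0,0,0,0,0,0,0.6]])

```text
time_s: 17.45
ee_pos: [411.5, -312.5, 122.2]
tcp_rot: [-0.024, -3.141, -0.001]
ft_force: [0.6, 0.1, -0.6]
gripper_width: 0.6
grip_force: 0.0
```

Run:
```python
from h import *
st();T=manip.snapshot('top');cv2.imwrite('pics/t8.png',T)
for o in blanks(T,cam('top'),(205,165,330,260),amin=60): print(*o)
# tray corners
m=cv2.inRange(cv2.cvtColor(T,cv2.COLOR_BGR2GRAY),130,255);k=np.zeros_like(m);k[150:280,100:215]=255
cs,_=cv2.findContours(m&k,cv2.RETR_EXTERNAL,cv2.CHAIN_APPROX_NONE);b=max(cs,key=cv2.contourArea)
P=np.array([ray(cam('top'),p,3)[:2] for p in b[:,0]],np.float32);print(cv2.minAreaRect(P),cv2.boxPoints(cv2.minAreaRect(P)).round(0))
```

```text
t 17.45 tcp [ 411.5 -312.5  122.2] yaw 3.126 down [-0.     0.001 -1.   ] q [-0.65  0.35 -0.14  1.08  0.   -0.63] F [ 0.6  0.1 -0.6] M [ 0.07 -0.03 -0.01] w 0.6 g 0.0
bar [301.4 213. ] [497.7 -76. ] [491.6 -75.7] [21.1 43.1] -0.137
bar [267.7 229. ] [462.6  30.1] [463.6  30.2] [ 22.1 115.5] -0.007
dye [300.1 200.8] [535.8 -77.5] [535.1 -77.1] [30.3 31.3] -0.135
dye [269.7 204.9] [534.7  15.3] [534.6  15.8] [ 9.1 12.5] -0.122
dye [260.3 206.2] [534.5  43.8] [533.7  44.7] [12.  15.5] -0.116
((543.8162231445312, 344.2303466796875), (232.22068786621094, 218.00393676757812), 8.846887588500977) [[412. 434.]
 [446. 219.]
 [675. 254.]
 [642. 470.]]
```

Emit:
send_rows(rows=[[0,0,0,0,0,-0.14,0.6],[0,0,0,0,0,-0.14,0.6],[0,0,0,0,0,-0.04,0.6],[0,0,0,0,0,0,0.6],[0,0,0,0,0,0,0.2]])

```text
time_s: 18.0
ee_pos: [412.5, -313.3, 27.6]
tcp_rot: [0.023, 3.14, -0.001]
ft_force: [0.3, 0.3, -0.2]
gripper_width: 0.446
grip_force: 0.0
```

Emit:
send_rows(rows=[[0,0,0,0,0,0,0.2],[0,0,0,0,0,0,0.2],[0,0,0,0,0,0,0.2],[0,0,0,0,0,0,0.2],[0,0,0,0,0,0.006,0.2]])

```text
time_s: 18.5
ee_pos: [412.3, -313.8, 29.4]
tcp_rot: [0.025, 3.139, -0.002]
ft_force: [-0.3, 0.5, -1.3]
gripper_width: 0.315
grip_force: 59.1
```

Emit:
send_rows(rows=[[0,0,0,-0.08,0,0,0.2],[0,0,0,-0.1,0,0,0.2],[0,0,0,-0.08,0,0,0.2],[0,0,0,0,0.05,0.1,0.2],[0,0,0,0,0.1,0.1,0.2]])

```text
time_s: 19.0
ee_pos: [332.3, -268.8, 88.5]
tcp_rot: [-0.031, -3.14, -0.0]
ft_force: [1.3, 1.1, -1.6]
gripper_width: 0.316
grip_force: 59.4
```

Run:
```python
from h import *
s=st();T=manip.snapshot('top')
for o in blanks(T,cam('top'),(300,165,450,300),z=s['ee_pos'][2]+8,amin=60): print(*o)
```

```text
t 19.0 tcp [ 332.3 -268.8   88.5] yaw 3.122 down [-0.001  0.    -1.   ] q [-0.68  0.22 -0.42  0.93 -0.   -0.66] F [ 1.3  1.1 -1.6] M [0.01 0.03 0.03] w 0.316 g 59.4
bar [425.  218.9] [ 418.4 -407.5] [ 422.1 -410.5] [ 11.5 116.3] -0.611
bar [433.6 263.1] [ 296.5 -405.3] [ 313.8 -424.7] [110. 287.] -0.49
bar [303.1 220.9] [456.2 -71.7] [456.2 -72.6] [19.3 79.1] -0.138
bar [377.  228.9] [ 407.7 -270.1] [ 404.6 -270.3] [27.1 83.2] -0.022
dye [302.6 200.5] [514.2 -78.2] [512.8 -77.8] [14. 29.] -0.138
dye [373.4 208.8] [ 465.  -270.6] [ 465.9 -270.9] [24.6 25.8] -0.129
```

Emit:
send_rows(rows=[[0,0,0.142,0.03,0.147,0,0.2],[0,0,0.142,0.03,0.147,0,0.2],[0,0,0.142,0.03,0.147,0,0.2],[0,0,0.142,0.03,0.147,0,0.2],[0,0,0.142,0.03,0.147,0,0.2]])

```text
time_s: 19.55
ee_pos: [378.5, -46.2, 88.4]
tcp_rot: [-0.109, 3.139, -0.001]
ft_force: [1.4, 0.3, -2.3]
gripper_width: 0.312
grip_force: 59.6
```

Emit:
send_rows(rows=[[0,0,0.142,0.03,0.147,0,0.2],[0,0,0.142,0.03,0.147,0,0.2],[0,0,0.142,0.03,0.147,0,0.2],[0,0,0.142,0.03,0.147,0,0.2],[0,0,0.142,0.03,0.147,0,0.2]])

```text
time_s: 20.05
ee_pos: [423.5, 174.6, 88.3]
tcp_rot: [-0.245, 3.132, -0.001]
ft_force: [1.1, -0.0, -2.9]
gripper_width: 0.312
grip_force: 59.6
```

Emit:
send_rows(rows=[[0,0,0,0.03,0.147,0,0.2],[0,0,0,0.03,0.147,0,0.2],[0,0,0,0.03,0.147,0,0.2],[0,0,0,0.03,0.147,0,0.2],[0,0,0,0.03,0.147,0,0.2]])

```text
time_s: 20.55
ee_pos: [468.4, 394.9, 87.8]
tcp_rot: [0.243, -3.132, 0.001]
ft_force: [1.2, -0.3, -1.8]
gripper_width: 0.315
grip_force: 59.6
```

Emit:
send_rows(rows=[[0,0,0,0,0,0,0.2],[0,0,0,0,0,0,0.2],[0,0,0,0,0,0,0.2]])

```text
time_s: 20.85
ee_pos: [467.8, 392.0, 87.6]
tcp_rot: [0.242, -3.131, 0.003]
ft_force: [0.2, -0.6, -1.9]
gripper_width: 0.318
grip_force: 59.7
```

Run:
```python
from h import *
s=st();T=manip.snapshot('top');cv2.imwrite('pics/t9.png',T);S=manip.snapshot('side');cv2.imwrite('pics/s9.png',S)
for n,I,r in (('top',T,(120,150,240,270)),('side',S,(140,230,340,400))):
  for o in blanks(I,cam(n),r,z=s['ee_pos'][2]+5,amin=60): print(n,*o)
c=cam('side');
for u in ((160,296),(278,296),(278,388),(146,388)): print(ray(c,u,20).round(0)[:2],end=' ')
```

```text
t 20.85 tcp [467.8 392.   87.6] yaw -2.987 down [-0.002 -0.002 -1.   ] q [ 0.7   0.55  0.08  1.11 -0.    0.54] F [ 0.2 -0.6 -1.9] M [-0.1   0.18  0.01] w 0.318 g 59.7
top bar [180.1 224.6] [491.4 267.1] [523.7 299.3] [208.  155.5] 0.151
top bar [130.5 211.2] [546.7 401.8] [541.9 402.4] [72.4 25.7] 0.145
top dye [127.1 192.9] [600.9 409.2] [600.5 409.5] [22.5 29.4] -0.036
side bar [283.9 243.5] [436.1 136.7] [436.5 136.8] [75.9 20.4] 0.004
side bar [217.2 352. ] [504.9 438.4] [515.9 423.3] [234.7 150.6] 0.388
side bar [197.8 319.3] [557.9 375.9] [559.6 379.6] [130.   90.1] 0.14
side dye [167.  335.6] [598.2 418.9] [598.9 417.6] [28.2 21.5] 0.141
[682. 259.] [437. 224.] [407. 441.] [626. 472.]
```

Emit:
send_rows(rows=[[0,0,0,0.005,0,-0.14,0.2],[0,0,0,0,0,-0.08,0.2],[0,0,0,0,0,-0.025,0.2],[0,0,0,0,0,-0.01,0.2],[0,0,0,0,0,0,0.2]])

```text
time_s: 21.45
ee_pos: [470.8, 393.3, 12.9]
tcp_rot: [-0.241, 3.131, 0.001]
ft_force: [0.0, -0.3, -0.3]
gripper_width: 0.318
grip_force: 60.1
```

Emit:
send_rows(rows=[[0,0,0,0,0,-0.005,0.2],[0,0,0,0,0,-0.005,0.2]])

```text
time_s: 21.65
ee_pos: [471.4, 394.2, 11.6]
tcp_rot: [-0.242, 3.129, 0.003]
ft_force: [-4.2, -3.4, 15.8]
gripper_width: 0.314
grip_force: 62.5
```

Emit:
send_rows(rows=[[0,0,0,0,0,0.003,0.42],[0,0,0,0,0,0,0.48],[0,0,0,0,0,0.05,0.48],[0,0,0,0,0,0.15,0.48],[0,0,0,0,0,0.12,0.6]])

```text
time_s: 22.15
ee_pos: [470.1, 393.5, 107.0]
tcp_rot: [-0.243, 3.132, 0.0]
ft_force: [0.4, 0.0, 1.0]
gripper_width: 0.598
grip_force: 0.0
```

Emit:
send_rows(rows=[[0,0,-0.266,-0.0164,-0.1424,0,0.6],[0,0,-0.266,-0.0164,-0.1424,0,0.6],[0,0,-0.266,-0.0164,-0.1424,0,0.6],[0,0,-0.266,-0.0164,-0.1424,0,0.6],[0,0,-0.266,-0.0164,-0.1424,0,0.6]])

```text
time_s: 22.65
ee_pos: [445.4, 178.5, 106.1]
tcp_rot: [0.009, 3.14, 0.001]
ft_force: [0.6, -0.3, -0.2]
gripper_width: 0.603
grip_force: 0.0
```

Run:
```python
from h import *
s=st();T=manip.snapshot('top');cv2.imwrite('pics/t10.png',T)
for o in blanks(T,cam('top'),(100,150,340,270),z=12,amin=40): print(*o)
```

```text
t 22.65 tcp [445.4 178.5 106.1] yaw 3.136 down [ 0.002  0.    -1.   ] q [ 0.38  0.3  -0.27  1.01 -0.    0.39] F [ 0.6 -0.3 -0.2] M [-0.04 -0.07  0.01] w 0.603 g 0.0
bar [164.1 191.3] [618.5 328.1] [608.3 323.7] [ 96.6 105.9] -1.202
bar [192.2 195.6] [594.1 244.5] [596.7 245.3] [69.9  8. ] 0.363
bar [141.7 229.9] [508.2 401. ] [514.1 397.1] [139.2  36.6] 0.146
bar [303.7 226.6] [456.  -77.3] [456.5 -77.4] [ 21.7 114.7] -0.008
bar [267.7 229.1] [462.3  30. ] [463.5  30.3] [ 21.8 114.8] -0.009
dye [300.  200.7] [536.  -77.4] [535.1 -77.1] [30.3 31.3] -0.135
dye [269.7 205.1] [534.2  15.1] [533.  16.] [ 9.1 15.6] -0.122
dye [260.1 206.4] [534.   44.3] [533.7  44.7] [12.  15.5] -0.116
```

Emit:
send_rows(rows=[[0,0,0,-0.0156,-0.142,0,0.6],[0,0,0,-0.0156,-0.142,0,0.6],[0,0,0,-0.0156,-0.142,0,0.6],[0,0,0,-0.0156,-0.142,0,0.6],[0,0,0,-0.0156,-0.142,0,0.6]])

```text
time_s: 23.2
ee_pos: [422.3, -34.7, 106.2]
tcp_rot: [0.006, 3.14, -0.0]
ft_force: [1.0, -0.7, 0.4]
gripper_width: 0.597
grip_force: 0.0
```

Emit:
send_rows(rows=[[0,0,0,-0.0156,-0.142,0,0.6],[0,0,0,0,0,0,0.6],[0,0,0,0,0,-0.14,0.6],[0,0,0,0,0,-0.14,0.6],[0,0,0,0,0,-0.055,0.6]])

```text
time_s: 23.7
ee_pos: [415.4, -75.0, 2.5]
tcp_rot: [-0.007, -3.138, -0.002]
ft_force: [-1.2, 0.7, 0.6]
gripper_width: 0.598
grip_force: 0.0
```

Emit:
send_rows(rows=[[0,0,0,0,0,0,0.6],[0,0,0,0,0,0,0.6]])

```text
time_s: 23.9
ee_pos: [418.0, -75.4, 5.5]
tcp_rot: [0.006, 3.141, 0.0]
ft_force: [0.3, -0.0, 0.3]
gripper_width: 0.602
grip_force: 0.0
```

Run:
```python
from h import *
st()
```

```text
t 23.9 tcp [418.  -75.4   5.5] yaw 3.138 down [ 0.  0. -1.] q [-0.18  0.34 -0.53  0.7   0.   -0.17] F [ 0.3 -0.   0.3] M [-0.03 -0.02 -0.01] w 0.602 g 0.0
```

Emit:
send_rows(rows=[[0,0,0,0,-0.0045,0,0.1],[0,0,0,0,0,0,0.1],[0,0,0,0,0,0,0.1],[0,0,0,0,0,0,0.1],[0,0,0,0,0,0,0.1]])

```text
time_s: 24.4
ee_pos: [419.0, -77.4, 6.8]
tcp_rot: [0.007, 3.138, -0.001]
ft_force: [-0.8, 0.0, 4.6]
gripper_width: 0.252
grip_force: 58.6
```

Emit:
send_rows(rows=[[0,0,0,0,0,0.1,0.1],[0,0,0,0,0,0.1,0.1],[0,0,0,-0.035,-0.133,0,0.1],[0,0,0,-0.035,-0.133,0,0.1],[0,0,0,-0.035,-0.133,0,0.1]])

```text
time_s: 24.9
ee_pos: [386.1, -198.1, 66.4]
tcp_rot: [0.005, 3.139, -0.002]
ft_force: [0.6, -0.1, -2.1]
gripper_width: 0.255
grip_force: 59.3
```

Emit:
send_rows(rows=[[0,0,0,-0.035,-0.133,0,0.1],[0,0,0,-0.035,-0.133,0,0.1],[0,0,0,-0.035,-0.133,0,0.1],[0,0,0,0,0,0,0.1],[0,0,0,0,0,0,0.1]])

```text
time_s: 25.4
ee_pos: [353.9, -317.3, 65.5]
tcp_rot: [0.011, 3.141, 0.0]
ft_force: [0.9, 0.2, -2.1]
gripper_width: 0.255
grip_force: 59.4
```

Run:
```python
from h import *
s=st();T=manip.snapshot('top');cv2.imwrite('pics/t11.png',T);S=manip.snapshot('side');cv2.imwrite('pics/s11.png',S)
for n,I,r in (('top',T,(340,165,440,270)),('side',S,(240,130,330,210))):
  for o in blanks(I,cam(n),r,z=s['ee_pos'][2]+5,amin=40): print(n,*o)
```

```text
t 25.4 tcp [ 353.9 -317.3   65.5] yaw 3.134 down [ 0.  0. -1.] q [-0.73  0.34 -0.33  0.9   0.   -0.72] F [ 0.9  0.2 -2.1] M [0.06 0.12 0.01] w 0.255 g 59.4
top bar [390.6 224.6] [ 419.  -317.4] [ 416.1 -317.6] [22.6 65.9] -0.005
top bar [436.  259.3] [ 306.2 -423.7] [ 317.3 -422.1] [24.8 77.6] -0.218
top dye [387.3 207. ] [ 470.4 -317.9] [ 470.5 -318.4] [32.  29.4] 1.441
side bar [308.6 161.9] [ 416.5 -315.8] [ 415.  -316.1] [26.6 66.8] -0.012
```

Emit:
send_rows(rows=[[0,0,0,0,0.006,-0.06,0.1],[0,0,0,0,0,-0.06,0.1],[0,0,0,0.0655,0,0,0.1],[0,0,0,0.0655,0,0,0.1],[0,0,0,0.0655,0,0,0.1]])

```text
time_s: 26.0
ee_pos: [414.2, -313.0, 29.2]
tcp_rot: [-0.004, -3.141, -0.001]
ft_force: [0.4, -0.5, -0.5]
gripper_width: 0.251
grip_force: 59.4
```

Emit:
send_rows(rows=[[0,0,0,0.0655,0,0,0.1],[0,0,0,0,0,0,0.1],[0,0,0,0,0,0,0.1],[0,0,0,0,0,0,0.1]])

```text
time_s: 26.4
ee_pos: [432.2, -313.6, 28.9]
tcp_rot: [-0.006, -3.14, -0.001]
ft_force: [0.4, 0.2, -1.1]
gripper_width: 0.258
grip_force: 59.5
```

Run:
```python
from h import *
st()
```

```text
t 26.4 tcp [ 432.2 -313.6   28.9] yaw 3.138 down [-0.001  0.001 -1.   ] q [-0.63  0.48 -0.21  0.88 -0.   -0.62] F [ 0.4  0.2 -1.1] M [0.01 0.05 0.  ] w 0.258 g 59.5
```

Emit:
send_rows(rows=[[0,0,0,0,-0.0075,0,0.1],[0,0,0,0,0,0,0.1],[0,0,0,0,0,-0.009,0.1],[0,0,0,0,0,0,0.3],[0,0,0,0,0,0,0.45]])

```text
time_s: 26.9
ee_pos: [433.0, -317.3, 26.5]
tcp_rot: [0.008, 3.141, -0.0]
ft_force: [-0.2, 0.1, -0.6]
gripper_width: 0.447
grip_force: 0.0
```

Emit:
send_rows(rows=[[0,0,0,0,0,0.03,0.55],[0,0,0,0,0,0.14,0.55],[0,0,0,0,0,0.14,0.55],[0,0,0,0,0.13,0.02,0.4],[0,0,0,0,0.13,0,0]])

```text
time_s: 27.4
ee_pos: [434.9, -240.1, 128.7]
tcp_rot: [0.012, 3.135, -0.005]
ft_force: [-0.3, 0.8, -0.3]
gripper_width: 0.246
grip_force: 0.0
```

Emit:
send_rows(rows=[[0,0,0,0.065,0.088,0,0],[0,0,0,0.138,0,-0.025,0],[0,0,0,0.138,0,-0.025,0],[0,0,0,0.138,0,-0.025,0],[0,0,0,0.138,0,-0.025,0]])

```text
time_s: 27.9
ee_pos: [619.9, -212.5, 96.1]
tcp_rot: [0.007, 3.14, -0.001]
ft_force: [1.1, -1.2, -0.1]
gripper_width: -0.002
grip_force: 0.0
```

Emit:
send_rows(rows=[[0,0,0,0,0,0,0],[0,0,0,0,0,0,0],[0,0,0,0,0,0,0],[0,0,0,0,0,0,0]])

```text
time_s: 28.3
ee_pos: [617.2, -213.0, 96.7]
tcp_rot: [0.009, 3.141, -0.001]
ft_force: [0.1, 0.9, -0.0]
gripper_width: 0.002
grip_force: 0.0
```

```bash
cat >> h.py <<'E'
def dots(tag,c,x0,y0):
    W=np.load(tag+'.npy');sub=np.uint8(W[y0:y0+50,x0:x0+50]);hs=cv2.cvtColor(sub,cv2.COLOR_BGR2HSV)
    w=((hs[...,1]<90)&(hs[...,2]>70)).astype(np.uint8);n,l,s,ce=cv2.connectedComponentsWithStats(w)
    for i in range(1,n):
        if 15<s[i,4]<80: p=ce[i]+[x0,y0]; r=ray(c,p,32); print('blob',s[i].tolist(),p.round(1),'at',r[:2].round(1),'needs',(np.array([549.7,-315.9])-r[:2]).round(1))
E
python3 - <<'E'
from h import *
dots('m1',*[(lambda: None)() or None,0,0]) if 0 else 0
c,x0,y0=markcheck('m2');dots('m2',c,x0,y0)
W=np.load('m2.npy');sub=np.uint8(W[y0:y0+50,x0:x0+50]);hs=cv2.cvtColor(sub,cv2.COLOR_BGR2HSV)
for r in range(12,42,2): print(''.join('#' if s<90 and v>70 else ('+' if s<90 else '.') for s,v in zip(hs[r,:,1],hs[r,:,2])))
E
```

```text
t 28.3 tcp [ 617.2 -213.    96.7] yaw 3.136 down [ 0.001 -0.    -1.   ] q [-0.33  0.62  0.23  1.18 -0.   -0.33] F [ 0.1  0.9 -0. ] M [ 0.    0.04 -0.03] w 0.002 g 0.0
off 98 102 tip [118.6 128. ] foot [123.2 127.5] crop foot [303. 306.]
[40, 0, 10, 12, 58] [46.1  3.4] 152.0
[0, 15, 34, 21, 326] [17.6 25. ] 96.0
[0, 42, 8, 8, 31] [ 2.2 46.9] 114.0
blob [40, 0, 10, 12, 58] [144.1 105.4] at [ 535.3 -300.6] needs [ 14.4 -15.3]
blob [20, 23, 6, 6, 30] [120.6 127.4] at [ 549.1 -318.2] needs [0.6 2.3]
blob [0, 42, 8, 8, 30] [100.1 148.9] at [ 563.1 -334.5] needs [-13.4  18.6]
..................................................
..................................................
.................+#########.......................
...............###############....................
.....+++++++++####.........#####..................
##################+..........####.................
###################+######....###.................
++++++++++++++++++++######....####................
+++++++++++++++++++++.###+....####................
++++++++++++++++###+.........####.................
+++++++++++......#####.....#####..................
...................###########....................
..................................................
..................................................
..................................................
```

Emit:
send_rows(rows=[[0,0,0,-0.138,0,0.025,0],[0,0,0,-0.138,0,0.025,0],[0,0,0,-0.138,0,0.025,0.5],[0,0,0,-0.138,0,0.01,0.5],[0,0,0,-0.062,-0.087,0,0.5]])

```text
time_s: 29.05
ee_pos: [429.5, -236.1, 121.1]
tcp_rot: [-0.004, -3.139, -0.004]
ft_force: [1.6, -0.3, -0.6]
gripper_width: 0.494
grip_force: 0.0
```

Emit:
send_rows(rows=[[0,0,0,0,-0.13,0,0.5],[0,0,0,0,-0.13,0,0.5],[0,0,0,0,0,0,0.5],[0,0,0,0,0,-0.14,0.5],[0,0,0,0,0,-0.14,0.5]])

```text
time_s: 29.55
ee_pos: [435.1, -318.0, 37.8]
tcp_rot: [0.009, 3.137, -0.005]
ft_force: [0.7, 0.2, -0.8]
gripper_width: 0.5
grip_force: 0.0
```

Emit:
send_rows(rows=[[0,0,0,0,0,-0.037,0.5],[0,0,0,0,0,0,0.5],[0,0,0,0,0,0,0.1],[0,0,0,0,0,0,0.1],[0,0,0,0,0,0,0.1]])

```text
time_s: 30.05
ee_pos: [435.4, -317.7, 28.1]
tcp_rot: [0.007, 3.138, -0.004]
ft_force: [-0.3, 0.4, 5.7]
gripper_width: 0.247
grip_force: 59.4
```

Emit:
send_rows(rows=[[0,0,0,0,0,0,0.1],[0,0,0,0,0,0.002,0.1]])

```text
time_s: 30.25
ee_pos: [435.4, -317.6, 28.1]
tcp_rot: [0.007, 3.138, -0.003]
ft_force: [0.5, 0.6, -0.2]
gripper_width: 0.25
grip_force: 59.0
```

Run:
```python
from h import *
st()
```

```text
t 30.25 tcp [ 435.4 -317.6   28.1] yaw 3.137 down [ 0.004 -0.002 -1.   ] q [-0.63  0.49 -0.21  0.87  0.   -0.63] F [ 0.5  0.6 -0.2] M [-0.12 -0.31  0.01] w 0.25 g 59.0
```

Shift by (+0.6,+2), release, check again.

Emit:
send_rows(rows=[[0,0,0,0.002,0.007,0,0.1],[0,0,0,0,0,0,0.1],[0,0,0,0,0,0,0.1],[0,0,0,0,0,-0.002,0.3],[0,0,0,0,0,0,0.45]])

```text
time_s: 30.75
ee_pos: [434.0, -314.1, 25.4]
tcp_rot: [-0.007, -3.141, -0.002]
ft_force: [-0.6, 0.7, -0.2]
gripper_width: 0.44
grip_force: 0.0
```

Emit:
send_rows(rows=[[0,0,0,0,0,0.03,0.5],[0,0,0,0,0,0.14,0.5],[0,0,0,0,0,0.14,0.5],[0,0,0,0,0.13,0.02,0.4],[0,0,0,0,0.13,0,0]])

```text
time_s: 31.25
ee_pos: [436.0, -237.2, 127.5]
tcp_rot: [0.011, 3.137, -0.003]
ft_force: [0.4, 1.3, -0.7]
gripper_width: 0.241
grip_force: 0.0
```

Emit:
send_rows(rows=[[0,0,0,0.06,0.088,0,0],[0,0,0,0.138,0,-0.025,0],[0,0,0,0.138,0,-0.025,0],[0,0,0,0.138,0,-0.025,0],[0,0,0,0.138,0,-0.025,0]])

```text
time_s: 31.75
ee_pos: [619.4, -209.6, 94.9]
tcp_rot: [-0.007, -3.141, -0.0]
ft_force: [-0.4, -1.1, 0.2]
gripper_width: -0.003
grip_force: 0.0
```

Emit:
send_rows(rows=[[0,0,0,0,0,0,0],[0,0,0,0,0,0,0],[0,0,0,0,0,0,0],[0,0,0,0,0,0,0]])

```text
time_s: 32.15
ee_pos: [617.1, -210.5, 95.9]
tcp_rot: [0.009, 3.141, -0.0]
ft_force: [-0.2, -1.2, -0.3]
gripper_width: 0.0
grip_force: 0.0
```

Run:
```python
from h import *
c,x0,y0=markcheck('m3');dots('m3',c,x0,y0)
W=np.load('m3.npy');sub=np.uint8(W[y0:y0+50,x0:x0+50]);hs=cv2.cvtColor(sub,cv2.COLOR_BGR2HSV)
for r in range(14,42,2): print(''.join('#' if s<90 and v>70 else ('+' if s<90 else '.') for s,v in zip(hs[r,:,1],hs[r,:,2])))
```

```text
t 32.15 tcp [ 617.1 -210.5   95.9] yaw 3.136 down [ 0. -0. -1.] q [-0.33  0.62  0.23  1.18 -0.   -0.32] F [-0.2 -1.2 -0.3] M [ 0.02  0.05 -0.03] w 0.0 g 0.0
off 93 102 tip [114.1 128.3] foot [118.8 127.8] crop foot [310. 309.]
[41, 0, 9, 9, 40] [46.5  2.5] 159.0
[0, 16, 36, 21, 304] [18.1 25.5] 92.0
[22, 23, 6, 7, 33] [24.6 25.9] 118.0
[0, 40, 9, 10, 46] [ 2.6 46.2] 109.0
blob [41, 0, 9, 9, 40] [139.5 104.5] at [ 534.7 -300.7] needs [ 15.  -15.2]
blob [22, 23, 6, 7, 30] [117.8 127.9] at [ 549.3 -317.2] needs [0.4 1.3]
blob [0, 41, 9, 9, 45] [ 95.7 148.3] at [ 562.5 -334.4] needs [-12.8  18.5]
..................................................
....................+#######......................
.................+#############...................
.......+++++++++####+.......#####.................
###################+..........+###+...............
####################+.+#####....###...............
++++++++++++++++++++++######....####..............
++++++++++++++++++++++.#####....####..............
++++++++++++++++++###..........+###...............
++++++++++++++....+####.......####+...............
....................+############.................
.........................####+....................
..................................................
+.................................................
```

Within about 1 mm, so I press.

Emit:
send_rows(rows=[[0,0,0,0.006,0,-0.14,0],[0,0,0,0,0,-0.02,0],[0,0,0,0,0,-0.015,0],[0,0,0,0,0,-0.013,0],[0,0,0,0,0,-0.008,0]])

```text
time_s: 32.9
ee_pos: [620.1, -210.4, 37.2]
tcp_rot: [0.008, 3.141, -0.001]
ft_force: [-2.6, 0.7, 2.9]
gripper_width: 0.004
grip_force: 1.7
```

Emit:
send_rows(rows=[[0,0,0,0,0,-0.006,0],[0,0,0,0,0,-0.004,0],[0,0,0,0,0,0,0]])

```text
time_s: 33.2
ee_pos: [620.2, -210.5, 36.0]
tcp_rot: [0.008, 3.14, -0.001]
ft_force: [-6.2, 2.1, 11.9]
gripper_width: -0.002
grip_force: 5.8
```

Emit:
send_rows(rows=[[0,0,0,0,0,0,0],[0,0,0,0,0,0.1,0],[0,0,0,0,0,0.15,0],[0,0,0,-0.138,0,0.04,0],[0,0,0,-0.138,0,0,0.5]])

```text
time_s: 33.7
ee_pos: [540.4, -211.6, 124.2]
tcp_rot: [0.006, 3.132, -0.006]
ft_force: [-0.1, 0.7, -1.2]
gripper_width: 0.152
grip_force: 0.0
```

Emit:
send_rows(rows=[[0,0,0,-0.138,0,0,0.5],[0,0,0,-0.138,0,0,0.5],[0,0,0,-0.065,-0.09,0,0.5],[0,0,0,0,-0.13,0,0.5],[0,0,0,0,-0.13,0,0.5]])

```text
time_s: 34.2
ee_pos: [434.9, -316.6, 121.4]
tcp_rot: [0.006, 3.139, -0.003]
ft_force: [0.1, -0.1, -0.2]
gripper_width: 0.502
grip_force: 0.0
```

Emit:
send_rows(rows=[[0,0,0,0,0,0,0.5],[0,0,0,0,0,-0.14,0.5],[0,0,0,0,0,-0.12,0.5],[0,0,0,0,0,0,0.5],[0,0,0,0,0,0,0.5]])

```text
time_s: 34.7
ee_pos: [434.8, -314.9, 42.3]
tcp_rot: [-0.007, -3.141, -0.001]
ft_force: [0.1, 0.2, -0.6]
gripper_width: 0.501
grip_force: 0.0
```

Run:
```python
from h import *
st()
```

```text
t 34.7 tcp [ 434.8 -314.9   42.3] yaw 3.137 down [-0.001  0.001 -1.   ] q [-0.63  0.47 -0.19  0.91  0.   -0.62] F [ 0.1  0.2 -0.6] M [-0.    0.   -0.03] w 0.501 g 0.0
```

Emit:
send_rows(rows=[[0,0,0,0,0,-0.052,0.5],[0,0,0,0,0,0,0.5],[0,0,0,0,0,0,0.1],[0,0,0,0,0,0,0.1],[0,0,0,0,0,0,0.1]])

```text
time_s: 35.2
ee_pos: [436.0, -316.0, 28.7]
tcp_rot: [0.007, 3.139, -0.003]
ft_force: [-0.8, 0.5, 6.8]
gripper_width: 0.247
grip_force: 58.6
```

Emit:
send_rows(rows=[[0,0,0,0,0,0,0.1],[0,0,0,0,0,0.006,0.1],[0,0,0,-0.08,0,0,0.1],[0,0,0,-0.1,0,0,0.1],[0,0,0,-0.08,0,0,0.1]])

```text
time_s: 35.7
ee_pos: [356.3, -315.4, 28.8]
tcp_rot: [0.007, 3.141, -0.001]
ft_force: [1.0, -0.3, -1.6]
gripper_width: 0.249
grip_force: 58.9
```

Emit:
send_rows(rows=[[0,0,0,0,0.05,0.1,0.1],[0,0,0,0,0.1,0.1,0.1],[0,0,0,0,0,0,0.1],[0,0,0,0,0,0,0.1]])

```text
time_s: 36.1
ee_pos: [357.3, -270.5, 89.1]
tcp_rot: [0.006, 3.14, -0.003]
ft_force: [-0.5, 0.6, -2.8]
gripper_width: 0.247
grip_force: 59.0
```

Run:
```python
from h import *
s=st();T=manip.snapshot('top');cv2.imwrite('pics/t12.png',T)
for o in blanks(T,cam('top'),(340,165,450,300),z=s['ee_pos'][2]+5,amin=40): print(*o)
for o in blanks(T,cam('top'),(100,150,300,270),z=12,amin=40): print(*o)
```

```text
t 36.1 tcp [ 357.3 -270.5   89.1] yaw 3.138 down [ 0.002 -0.002 -1.   ] q [-0.65  0.26 -0.37  0.94 -0.   -0.64] F [-0.5  0.6 -2.8] M [-0.02  0.07  0.03] w 0.247 g 59.0
bar [421.7 205. ] [ 459.1 -407.6] [ 461.  -408.9] [ 12.6 119.5] -0.585
bar [430.7 256.9] [ 314.4 -402.1] [ 332.5 -423.4] [128.1 329.6] -0.475
bar [375.6 224.1] [ 422.  -269.6] [ 419.1 -270.1] [22.  61.2] -0.017
dye [372.7 207.3] [ 470.2 -270. ] [ 469.6 -269.5] [31.3 32.9] -0.924
bar [166.2 218.5] [534.1 326.9] [542.1 341.2] [228.  209.7] 0.142
bar [267.7 228.9] [462.7  30. ] [463.5  30. ] [ 22.2 115.5] -0.013
dye [136.2 198.6] [606.4 412.9] [606.4 413.9] [27.1 23.4] 0.13
dye [269.7 204.9] [534.7  15.3] [534.6  15.8] [ 9.1 12.5] -0.122
dye [260.2 206.4] [533.9  44. ] [533.7  44.7] [12.  15.5] -0.116
```

Emit:
send_rows(rows=[[0,0,0.128,0.0309,0.1432,0,0.1],[0,0,0.128,0.0309,0.1432,0,0.1],[0,0,0.128,0.0309,0.1432,0,0.1],[0,0,0.128,0.0309,0.1432,0,0.1],[0,0,0.128,0.0309,0.1432,0,0.1]])

```text
time_s: 36.65
ee_pos: [402.8, -54.4, 87.1]
tcp_rot: [0.112, -3.138, -0.0]
ft_force: [1.3, -0.5, -1.6]
gripper_width: 0.246
grip_force: 59.1
```

Emit:
send_rows(rows=[[0,0,0.128,0.0309,0.1432,0,0.1],[0,0,0.128,0.0309,0.1432,0,0.1],[0,0,0.128,0.0309,0.1432,0,0.1],[0,0,0.128,0.0309,0.1432,0,0.1],[0,0,0.128,0.0309,0.1432,0,0.1]])

```text
time_s: 37.15
ee_pos: [449.3, 160.6, 86.8]
tcp_rot: [0.234, -3.131, 0.002]
ft_force: [1.6, -0.7, -0.2]
gripper_width: 0.243
grip_force: 59.1
```

Emit:
send_rows(rows=[[0,0,0,0.0309,0.1432,0,0.1],[0,0,0,0.0309,0.1432,0,0.1],[0,0,0,0.0309,0.1432,0,0.1],[0,0,0,0.0309,0.1432,0,0.1],[0,0,0,0,0,0,0.1]])

```text
time_s: 37.65
ee_pos: [487.6, 336.2, 86.1]
tcp_rot: [-0.241, 3.132, 0.003]
ft_force: [0.2, -0.7, -1.5]
gripper_width: 0.244
grip_force: 59.2
```

Emit:
send_rows(rows=[[0,0,0,0,0,0,0.1],[0,0,0,0,0,0,0.1]])

```text
time_s: 37.85
ee_pos: [485.8, 329.6, 86.7]
tcp_rot: [0.232, -3.13, 0.003]
ft_force: [-0.7, -0.3, -2.3]
gripper_width: 0.247
grip_force: 59.2
```

Run:
```python
from h import *
s=st();T=manip.snapshot('top');cv2.imwrite('pics/t13.png',T);S=manip.snapshot('side')
for n,I,r in (('top',T,(120,150,240,270)),('side',S,(140,230,340,400))):
  for o in blanks(I,cam(n),r,z=s['ee_pos'][2]+5,amin=60): print(n,*o)
```

```text
t 37.85 tcp [485.8 329.6  86.7] yaw -2.994 down [-0.003 -0.002 -1.   ] q [ 0.6   0.51  0.01  1.08 -0.    0.45] F [-0.7 -0.3 -2.3] M [-0.05  0.18 -0.05] w 0.247 g 59.2
top bar [153.5 204.4] [558.1 337.5] [553.6 338. ] [41.9 20.4] 0.208
top bar [191.6 231.6] [467.1 237.3] [479.1 244.7] [102.2  55.9] 0.155
top bar [172.8 244.5] [438.  291.2] [438.5 291. ] [35.3 21.4] 0.531
top dye [150.5 191.8] [595.9 343.8] [596.8 343.9] [31.  32.4] -0.055
top dye [138.1 195.9] [588.6 379.3] [588.7 377.8] [19.   9.1] 0.782
side bar [282.6 243.3] [439.1 135.5] [439.8 135.5] [20.6 83. ] -0.009
side bar [209.6 334.4] [527.3 403.6] [519.1 415.2] [199.3 177.6] 0.153
side bar [207.5 305.8] [550.  341.5] [546.5 342.6] [62.5 22.5] 0.14
side bar [190.  359.4] [545.5 459.4] [540.4 460.7] [37.8 28.6] 0.138
side dye [181.1 306.8] [596.6 350.5] [597. 350.] [32.  32.7] -1.265
side dye [170.1 363.3] [574.4 471. ] [574.7 470.4] [25.9 18.9] 0.138
```

Emit:
send_rows(rows=[[0,0,0,0,0,-0.14,0.1],[0,0,0,0,0,-0.08,0.1],[0,0,0,0,0,-0.02,0.1],[0,0,0,0,0,-0.007,0.1],[0,0,0,0,0,-0.003,0.1]])

```text
time_s: 38.45
ee_pos: [487.5, 331.2, 14.5]
tcp_rot: [-0.232, 3.131, 0.002]
ft_force: [0.7, -0.1, -1.9]
gripper_width: 0.248
grip_force: 59.4
```

Emit:
send_rows(rows=[[0,0,0,0,0,-0.004,0.1],[0,0,0,0,0,0,0.1]])

```text
time_s: 38.65
ee_pos: [487.5, 331.7, 13.3]
tcp_rot: [-0.233, 3.131, 0.002]
ft_force: [0.6, -0.6, -1.0]
gripper_width: 0.244
grip_force: 59.4
```

Emit:
send_rows(rows=[[0,0,0,0,0,-0.005,0.1],[0,0,0,0,0,-0.004,0.1],[0,0,0,0,0,0,0.1]])

```text
time_s: 38.95
ee_pos: [487.4, 331.7, 11.7]
tcp_rot: [-0.233, 3.13, 0.002]
ft_force: [-2.4, -3.0, 8.8]
gripper_width: 0.25
grip_force: 60.8
```

Emit:
send_rows(rows=[[0,0,0,0,0,0.002,0.33],[0,0,0,0,0,0,0.4],[0,0,0,0,0,0.05,0.4],[0,0,0,0,0,0.15,0.4],[0,0,0,0,0,0.1,0.5]])

```text
time_s: 39.45
ee_pos: [486.8, 331.4, 101.5]
tcp_rot: [-0.234, 3.132, 0.001]
ft_force: [0.6, 0.5, 0.7]
gripper_width: 0.499
grip_force: 0.0
```

Emit:
send_rows(rows=[[0,0,-0.262,-0.0312,-0.1433,0,0.5],[0,0,-0.262,-0.0312,-0.1433,0,0.5],[0,0,-0.262,-0.0312,-0.1433,0,0.5],[0,0,-0.262,-0.0312,-0.1433,0,0.5],[0,0,-0.262,-0.0312,-0.1433,0,0.5]])

```text
time_s: 39.95
ee_pos: [439.2, 114.8, 99.9]
tcp_rot: [0.014, 3.141, -0.0]
ft_force: [0.1, 0.1, -0.1]
gripper_width: 0.499
grip_force: 0.0
```

Run:
```python
from h import *
s=st();T=manip.snapshot('top');cv2.imwrite('pics/t14.png',T);S=manip.snapshot('side')
for n,I,r in (('top',T,(100,150,300,270)),('side',S,(140,210,360,400))):
  for o in blanks(I,cam(n),r,z=12,amin=40): print(n,*o)
```

```text
t 39.95 tcp [439.2 114.8  99.9] yaw 3.133 down [ 0. -0. -1.] q [ 0.26  0.26 -0.34  0.97 -0.    0.26] F [ 0.1  0.1 -0.1] M [-0.02 -0.04  0.02] w 0.499 g 0.0
top bar [203.3 189.9] [607.6 209.6] [606.4 211.4] [72.7 90. ] -1.388
top bar [231.8 197.1] [573.8 126. ] [575.4 126.6] [65.   8.4] 0.265
top bar [141.4 228.4] [512.7 401.8] [514.4 402.5] [141.2  26.1] 0.146
top bar [182.7 216.1] [534.2 277.6] [533.9 278.3] [58.9  8.9] 0.315
top bar [267.6 229. ] [462.4  30.1] [463.5  30.1] [ 21.8 114.8] -0.013
top bar [157.6 236.3] [482.9 355.5] [483.7 355.8] [114.8  21.2] 0.161
top dye [136.1 198.5] [606.6 413.2] [606.4 413.9] [27.1 23.3] 0.141
top dye [269.7 204.9] [534.7  15.3] [534.6  15.8] [ 9.1 12.5] -0.122
top dye [260.2 206.4] [533.9  44. ] [533.7  44.7] [12.  15.5] -0.116
top dye [152.  210.9] [562.  367.7] [561.8 368.9] [33.2 30.8] 1.441
side bar [278.1 243. ] [463.1  30.5] [463.4  30.2] [ 23.9 116.2] -0.009
side bar [205.7 348.9] [553.  369.7] [540.4 349.7] [232.4 202.1] 0.149
side dye [249.  243.5] [534.4  42.9] [534.4  42.9] [10.1  4.1] 0.142
side dye [357.9 279.3] [268.1 138.8] [268.9 138.9] [23.5  6.7] 1.552
side dye [201.  345.6] [562.4 366.5] [562.3 366.1] [33.6 30.4] 0.139
side dye [169.9 363.4] [606.1 412.9] [606.4 412. ] [29.  21.5] 0.138
```

The mid blank was nudged inside the tray (mark now at 562,367), but it lies flat and clear of the others. I go on with the short one.

Emit:
send_rows(rows=[[0,0,0,-0.0295,-0.142,0,0.5],[0,0,0,-0.0295,-0.142,0,0.5],[0,0,0,0,0,0,0.5],[0,0,0,0,0,-0.14,0.5],[0,0,0,0,0,-0.14,0.5]])

```text
time_s: 40.55
ee_pos: [425.0, 31.7, 16.4]
tcp_rot: [0.014, 3.135, 0.002]
ft_force: [-0.4, -0.7, 0.0]
gripper_width: 0.498
grip_force: 0.0
```

Emit:
send_rows(rows=[[0,0,0,0,0,-0.033,0.5],[0,0,0,0,0,0,0.5],[0,0,0,0,0,0,0.5]])

```text
time_s: 40.85
ee_pos: [423.2, 31.7, 7.0]
tcp_rot: [0.012, 3.14, 0.0]
ft_force: [-1.1, 1.3, 0.0]
gripper_width: 0.501
grip_force: 0.0
```

Run:
```python
from h import *
s=st()
```

```text
t 40.85 tcp [423.2  31.7   7. ] yaw 3.134 down [ 0.001  0.    -1.   ] q [ 0.07  0.34 -0.53  0.7   0.    0.08] F [-1.1  1.3  0. ] M [ 0.04 -0.04  0.01] w 0.501 g 0.0
```

Emit:
send_rows(rows=[[0,0,0,0,-0.0045,-0.003,0.1],[0,0,0,0,0,0,0.1],[0,0,0,0,0,0,0.1],[0,0,0,0,0,0,0.1],[0,0,0,0,0,0,0.1]])

```text
time_s: 41.35
ee_pos: [424.0, 29.9, 6.9]
tcp_rot: [0.013, 3.137, 0.001]
ft_force: [-1.0, 0.6, 5.7]
gripper_width: 0.255
grip_force: 59.0
```

Emit:
send_rows(rows=[[0,0,0,0,0,0.1,0.1],[0,0,0,0,0,0.1,0.1],[0,0,0,-0.025,-0.1445,0,0.1],[0,0,0,-0.025,-0.1445,0,0.1],[0,0,0,-0.025,-0.1445,0,0.1]])

```text
time_s: 41.85
ee_pos: [399.8, -101.5, 66.3]
tcp_rot: [0.01, 3.139, -0.001]
ft_force: [1.3, -0.2, -1.0]
gripper_width: 0.253
grip_force: 59.2
```

Emit:
send_rows(rows=[[0,0,0,-0.025,-0.1445,0,0.1],[0,0,0,-0.025,-0.1445,0,0.1],[0,0,0,-0.025,-0.1445,0,0.1],[0,0,0,-0.025,-0.1445,0,0.1],[0,0,0,-0.025,-0.1445,0,0.1]])

```text
time_s: 42.35
ee_pos: [361.5, -319.1, 65.9]
tcp_rot: [0.014, 3.141, -0.001]
ft_force: [1.4, -0.1, -0.4]
gripper_width: 0.252
grip_force: 59.2
```

Emit:
send_rows(rows=[[0,0,0,0,0,0,0.1],[0,0,0,0,0,0,0.1],[0,0,0,0,0,0,0.1]])

```text
time_s: 42.65
ee_pos: [361.7, -316.2, 65.2]
tcp_rot: [-0.013, -3.141, -0.001]
ft_force: [-0.0, 0.1, -1.6]
gripper_width: 0.252
grip_force: 59.3
```

Run:
```python
from h import *
s=st();T=manip.snapshot('top');cv2.imwrite('pics/t15.png',T);S=manip.snapshot('side');cv2.imwrite('pics/s15.png',S)
for n,I,r in (('top',T,(340,165,440,270)),('side',S,(240,130,330,210))):
  for o in blanks(I,cam(n),r,z=s['ee_pos'][2]+5,amin=40): print(n,*o)
```

```text
t 42.65 tcp [ 361.7 -316.2   65.2] yaw 3.134 down [-0.001  0.001 -1.   ] q [-0.72  0.35 -0.32  0.91  0.   -0.71] F [-0.   0.1 -1.6] M [0.02 0.06 0.  ] w 0.252 g 59.3
top bar [389.4 221.7] [ 427.5 -315.8] [ 425.3 -316. ] [66.8 22. ] 0.007
top bar [434.9 256.9] [ 313.1 -422.5] [ 327.6 -420.3] [33.  98.3] -0.218
top dye [381.5 207.1] [ 472.3 -301.4] [ 472.8 -301.3] [14.1 11.8] 1.441
top dye [391.4 206.2] [ 471.5 -330. ] [ 470.5 -329.9] [14.3 14.7] -0.129
side bar [305.2 161.8] [ 426.7 -315.5] [ 424.4 -317.9] [68.3 20.8] 0.148
```

Emit:
send_rows(rows=[[0,0,0,0,0.006,-0.06,0.1],[0,0,0,0,0,-0.059,0.1],[0,0,0,0.0648,0,0,0.1],[0,0,0,0.0648,0,0,0.1],[0,0,0,0.0648,0,0,0.1]])

```text
time_s: 43.25
ee_pos: [421.2, -314.0, 29.5]
tcp_rot: [-0.01, -3.141, -0.0]
ft_force: [0.2, 0.3, -1.6]
gripper_width: 0.249
grip_force: 59.4
```

Emit:
send_rows(rows=[[0,0,0,0.0648,0,0,0.1],[0,0,0,0,0,0,0.1],[0,0,0,0,0,0,0.1],[0,0,0,0,0,0,0.1],[0,0,0,0,0,0,0.1]])

```text
time_s: 43.75
ee_pos: [438.8, -314.9, 29.3]
tcp_rot: [-0.013, -3.141, -0.001]
ft_force: [0.7, 0.3, -1.5]
gripper_width: 0.252
grip_force: 59.4
```

Run:
```python
from h import *
st()
```

```text
t 43.75 tcp [ 438.8 -314.9   29.3] yaw 3.133 down [-0.001  0.    -1.   ] q [-0.62  0.49 -0.19  0.89 -0.   -0.61] F [ 0.7  0.3 -1.5] M [ 0.01  0.05 -0.01] w 0.252 g 59.4
```

Emit:
send_rows(rows=[[0,0,0,0.002,0.002,0,0.1],[0,0,0,0,0,0,0.1],[0,0,0,0,0,-0.009,0.1],[0,0,0,0,0,0,0.3],[0,0,0,0,0,0,0.45]])

```text
time_s: 44.25
ee_pos: [440.5, -314.9, 26.8]
tcp_rot: [0.013, 3.141, -0.0]
ft_force: [0.4, 0.3, -0.5]
gripper_width: 0.443
grip_force: 0.0
```

Emit:
send_rows(rows=[[0,0,0,0,0,0.03,0.5],[0,0,0,0,0,0.14,0.5],[0,0,0,0,0,0.14,0.5],[0,0,0,0,0.13,0.02,0.4],[0,0,0,0,0.13,0,0]])

```text
time_s: 44.75
ee_pos: [442.3, -237.7, 129.0]
tcp_rot: [0.017, 3.135, -0.005]
ft_force: [0.6, 1.3, -0.8]
gripper_width: 0.245
grip_force: 0.0
```

Emit:
send_rows(rows=[[0,0,0,0.045,0.085,0,0],[0,0,0,0.137,0,-0.025,0],[0,0,0,0.137,0,-0.025,0],[0,0,0,0.137,0,-0.025,0],[0,0,0,0.137,0,-0.025,0]])

```text
time_s: 45.25
ee_pos: [620.1, -211.0, 96.5]
tcp_rot: [0.013, 3.14, -0.001]
ft_force: [0.8, -0.3, 0.6]
gripper_width: 0.0
grip_force: 0.0
```

Emit:
send_rows(rows=[[0,0,0,0,0,0,0],[0,0,0,0,0,0,0],[0,0,0,0,0,0,0],[0,0,0,0,0,0,0]])

```text
time_s: 45.65
ee_pos: [617.5, -211.6, 97.0]
tcp_rot: [0.014, 3.141, -0.001]
ft_force: [0.1, -0.3, 0.3]
gripper_width: 0.001
grip_force: 0.0
```

Run:
```python
from h import *
c,x0,y0=markcheck('m4');dots('m4',c,x0,y0)
W=np.load('m4.npy');sub=np.uint8(W[y0:y0+50,x0:x0+50]);hs=cv2.cvtColor(sub,cv2.COLOR_BGR2HSV)
for r in range(10,44,2): print(''.join('#' if s<90 and v>70 else ('+' if s<90 else '.') for s,v in zip(hs[r,:,1],hs[r,:,2])))
```

```text
t 45.65 tcp [ 617.5 -211.6   97. ] yaw 3.132 down [ 0.001 -0.    -1.   ] q [-0.33  0.62  0.23  1.18 -0.   -0.32] F [ 0.1 -0.3  0.3] M [-0.03  0.04 -0.03] w 0.001 g 0.0
off 95 102 tip [116.2 128.2] foot [120.9 127.7] crop foot [311. 308.]
[0, 0, 50, 12, 532] [22.7  5.5] 208.0
[20, 18, 18, 20, 122] [28.9 27.4] 126.0
[26, 25, 5, 6, 24] [28.  27.5] 132.0
[0, 44, 50, 6, 281] [24.8 46.7] 100.0
blob [25, 25, 6, 6, 29] [122.7 129.4] at [ 550.3 -315.5] needs [-0.6 -0.4]
##################################################
..................................................
..................................................
..................................................
.......................#########..................
........+++++++++...###############...............
#######################.........#####.............
######################............####............
++++++++++++++++++++++...+#####....###+...........
++++++++++++++++++++++...######+...####...........
+++++++++++++++++++####....###+....####...........
+++++++++++++.......+###..........####............
......................#####.....#####.............
........................###########+..............
..................................................
..................................................
..................................................
```

Emit:
send_rows(rows=[[0,0,0,0.006,0,-0.14,0],[0,0,0,0,0,-0.02,0],[0,0,0,0,0,-0.017,0],[0,0,0,0,0,-0.014,0],[0,0,0,0,0,-0.01,0]])

```text
time_s: 46.4
ee_pos: [620.4, -211.4, 36.6]
tcp_rot: [0.013, 3.141, -0.001]
ft_force: [-2.7, 1.2, 4.2]
gripper_width: 0.002
grip_force: 1.9
```

Emit:
send_rows(rows=[[0,0,0,0,0,-0.006,0],[0,0,0,0,0,-0.003,0],[0,0,0,0,0,0,0]])

```text
time_s: 46.7
ee_pos: [620.4, -211.4, 36.0]
tcp_rot: [0.013, 3.14, -0.001]
ft_force: [-6.5, 1.8, 12.2]
gripper_width: 0.002
grip_force: 6.1
```

Fully down. Now back to the blank: grip (440,-315).

Emit:
send_rows(rows=[[0,0,0,0,0,0,0],[0,0,0,0,0,0.1,0],[0,0,0,0,0,0.15,0],[0,0,0,-0.137,0,0.04,0],[0,0,0,-0.137,0,0,0.5]])

```text
time_s: 47.2
ee_pos: [541.3, -212.5, 124.1]
tcp_rot: [0.011, 3.131, -0.006]
ft_force: [-1.3, 0.3, -0.4]
gripper_width: 0.161
grip_force: 0.0
```

Emit:
send_rows(rows=[[0,0,0,-0.137,0,0,0.5],[0,0,0,-0.137,0,0,0.5],[0,0,0,-0.05,-0.085,0,0.5],[0,0,0,0,-0.13,0,0.5],[0,0,0,0,-0.13,0,0.5]])

```text
time_s: 47.7
ee_pos: [441.0, -316.1, 121.3]
tcp_rot: [0.012, 3.139, -0.003]
ft_force: [0.5, 0.2, -0.2]
gripper_width: 0.498
grip_force: 0.0
```

Emit:
send_rows(rows=[[0,0,0,0,0,0,0.5],[0,0,0,0,0,-0.14,0.5],[0,0,0,0,0,-0.14,0.5],[0,0,0,0,0,-0.03,0.5],[0,0,0,0,0,0,0.5]])

```text
time_s: 48.2
ee_pos: [439.8, -313.6, 25.7]
tcp_rot: [-0.012, -3.139, -0.003]
ft_force: [0.9, 0.4, 1.0]
gripper_width: 0.498
grip_force: 0.0
```

Run:
```python
from h import *
st()
```

```text
t 48.2 tcp [ 439.8 -313.6   25.7] yaw 3.134 down [-0.003  0.002 -1.   ] q [-0.62  0.5  -0.2   0.88  0.   -0.61] F [0.9 0.4 1. ] M [ 0.02 -0.02  0.02] w 0.498 g 0.0
```

Emit:
send_rows(rows=[[0,0,0,0,0,0,0.1],[0,0,0,0,0,0,0.1],[0,0,0,0,0,0,0.1],[0,0,0,0,0,0,0.1],[0,0,0,0,0,0.006,0.1]])

```text
time_s: 48.7
ee_pos: [441.6, -315.3, 29.9]
tcp_rot: [0.013, 3.139, -0.003]
ft_force: [0.1, 0.7, -1.2]
gripper_width: 0.246
grip_force: 58.8
```

Emit:
send_rows(rows=[[0,0,0,-0.08,0,0,0.1],[0,0,0,-0.1,0,0,0.1],[0,0,0,-0.08,0,0,0.1],[0,0,0,0,0.05,0.1,0.1],[0,0,0,0,0.1,0.1,0.1]])

```text
time_s: 49.2
ee_pos: [361.4, -270.4, 88.8]
tcp_rot: [-0.02, -3.14, -0.0]
ft_force: [1.3, 0.2, -1.6]
gripper_width: 0.247
grip_force: 58.9
```

Emit:
send_rows(rows=[[0,0,0,0,0,0,0.1],[0,0,0,0,0,0,0.1]])

```text
time_s: 49.4
ee_pos: [363.2, -270.0, 89.3]
tcp_rot: [0.012, 3.14, -0.003]
ft_force: [0.5, -0.1, -1.2]
gripper_width: 0.248
grip_force: 58.9
```

Run:
```python
from h import *
s=st();T=manip.snapshot('top');cv2.imwrite('pics/t16.png',T)
for o in blanks(T,cam('top'),(340,165,450,300),z=s['ee_pos'][2]+5,amin=40): print(*o)
S=manip.snapshot('side')
for n,I,r in (('top',T,(100,150,300,270)),('side',S,(140,230,360,400))):
  for o in blanks(I,cam(n),r,z=15,amin=40): print(n,*o)
```

```text
t 49.4 tcp [ 363.2 -270.    89.3] yaw 3.134 down [ 0.002 -0.002 -1.   ] q [-0.64  0.27 -0.36  0.94 -0.   -0.63] F [ 0.5 -0.1 -1.2] M [-0.    0.12 -0.07] w 0.248 g 58.9
bar [420.7 201.7] [ 468.7 -406.6] [ 470.6 -407.9] [ 12.6 121.1] -0.578
bar [430.  255.4] [ 318.7 -401.1] [ 337.8 -423.2] [131.8 340. ] -0.469
bar [374.7 221.4] [ 429.6 -268.3] [ 427.5 -268.9] [60.7 22. ] 0.011
dye [366.9 207.8] [ 470.6 -253.7] [ 470.2 -254.8] [14.9 12.6] 0.141
dye [377.2 206.2] [ 471.5 -283.2] [ 471.3 -283.4] [14. 11.] 0.059
top bar [175.6 211.4] [551.3 297.1] [544.7 311.5] [227.4 149.9] 0.157
top bar [145.6 236.3] [486.8 389.7] [503.4 393.4] [166.7  93.8] 0.153
top dye [136.2 198.6] [605.6 411.9] [605.4 412.8] [27.  23.3] 0.13
top dye [151.5 210.9] [561.2 368.2] [561.1 368.3] [33.4 30.7] 1.441
side bar [213.9 342.6] [540.  355.2] [539.1 351.4] [231.9 202.3] 0.153
side dye [358.  279.4] [268.3 142.6] [269.3 142.6] [23.8  6.6] 1.552
side dye [201.1 345.6] [561.2 368.9] [561.5 368.6] [33.8 30.2] 0.139
side dye [170.1 363.6] [604.4 415.5] [605.3 414.2] [29.  21.4] 0.138
```

Emit:
send_rows(rows=[[0,0,0.129,0.0367,0.1403,0,0.1],[0,0,0.129,0.0367,0.1403,0,0.1],[0,0,0.129,0.0367,0.1403,0,0.1],[0,0,0.129,0.0367,0.1403,0,0.1],[0,0,0.129,0.0367,0.1403,0,0.1]])

```text
time_s: 50.0
ee_pos: [417.5, -58.2, 87.3]
tcp_rot: [0.107, -3.138, -0.0]
ft_force: [1.0, -0.4, -1.4]
gripper_width: 0.246
grip_force: 59.1
```

Emit:
send_rows(rows=[[0,0,0.129,0.0367,0.1403,0,0.1],[0,0,0.129,0.0367,0.1403,0,0.1],[0,0,0.129,0.0367,0.1403,0,0.1],[0,0,0.129,0.0367,0.1403,0,0.1],[0,0,0.129,0.0367,0.1403,0,0.1]])

```text
time_s: 50.5
ee_pos: [472.7, 152.3, 86.9]
tcp_rot: [0.23, -3.131, 0.002]
ft_force: [1.1, -0.5, -1.9]
gripper_width: 0.246
grip_force: 59.1
```

Emit:
send_rows(rows=[[0,0,0,0.0367,0.1403,0,0.1],[0,0,0,0.0367,0.1403,0,0.1],[0,0,0,0.0367,0.1403,0,0.1],[0,0,0,0,0,0,0.1],[0,0,0,0,0,0,0.1]])

```text
time_s: 51.0
ee_pos: [505.3, 277.6, 86.3]
tcp_rot: [0.232, -3.13, 0.003]
ft_force: [-0.8, -1.1, -2.2]
gripper_width: 0.246
grip_force: 59.1
```

Run:
```python
from h import *
s=st();T=manip.snapshot('top');cv2.imwrite('pics/t17.png',T);S=manip.snapshot('side')
for n,I,r in (('top',T,(120,150,240,270)),('side',S,(140,200,340,400))):
  for o in blanks(I,cam(n),r,z=s['ee_pos'][2]+5,amin=40): print(n,*o)
```

```text
t 51.0 tcp [505.3 277.6  86.3] yaw -2.994 down [-0.003 -0.002 -1.   ] q [ 0.5   0.49 -0.02  1.06 -0.    0.35] F [-0.8 -1.1 -2.2] M [-0.04  0.12  0.01] w 0.246 g 59.1
top bar [132.1 164.6] [684.2 392.3] [688. 395.] [98.4  8.8] 0.511
top bar [124.4 167. ] [679.9 414.5] [681.1 419.9] [64.7 24.5] 0.512
top bar [195.5 232.9] [462.2 227.1] [465.4 225.2] [64.7 32.9] 0.372
top dye [173.1 183.5] [612.2 279. ] [612.2 279.4] [11.3 14.9] -0.064
top dye [163.5 186.1] [608.2 306.7] [607.9 306.9] [13.4 12.3] 0.241
side bar [205.  285.8] [569.3 290.3] [566.5 290.3] [64.9 22.4] 0.141
side bar [202.6 327.5] [543.1 389.5] [519.2 414.9] [199.7 177.9] 0.154
side dye [184.5 281.5] [612.1 284. ] [612.1 284. ] [14.1  8.6] 0.141
side dye [181.9 291.6] [608.  311.8] [607.7 311.5] [15.1  8.1] 0.14
side dye [201.4 345.6] [535.7 430.1] [536.3 429.9] [29.2 26.7] 0.139
side dye [163.6 364.7] [583.7 474.6] [584.5 473. ] [ 7.6 18. ] -1.211
side dye [175.7 362.8] [566.1 468.6] [566.8 469. ] [ 9.3 19.1] -1.479
```

Emit:
send_rows(rows=[[0,0,0,0,0,-0.14,0.1],[0,0,0,0,0,-0.08,0.1],[0,0,0,0,0,-0.022,0.1],[0,0,0,0,0,-0.006,0.1],[0,0,0,0,0,-0.003,0.1]])

```text
time_s: 51.6
ee_pos: [506.7, 277.1, 14.3]
tcp_rot: [-0.228, 3.132, 0.001]
ft_force: [0.0, 0.5, -0.4]
gripper_width: 0.242
grip_force: 59.2
```

Emit:
send_rows(rows=[[0,0,0,0,0,-0.004,0.1],[0,0,0,0,0,-0.004,0.1],[0,0,0,0,0,0,0.1]])

```text
time_s: 51.9
ee_pos: [507.0, 277.9, 12.2]
tcp_rot: [-0.229, 3.13, 0.001]
ft_force: [0.8, -0.7, 3.7]
gripper_width: 0.248
grip_force: 59.9
```

Emit:
send_rows(rows=[[0,0,0,0,0,0.001,0.33],[0,0,0,0,0,0,0.4],[0,0,0,0,0,0.05,0.4],[0,0,0,0,0,0.15,0.4],[0,0,-0.85,-0.05,0,0.14,0.5]])

```text
time_s: 52.4
ee_pos: [491.3, 277.3, 113.5]
tcp_rot: [0.064, -3.14, 0.001]
ft_force: [-0.1, 0.4, 1.2]
gripper_width: 0.5
grip_force: 0.0
```

Emit:
send_rows(rows=[[0,0,-0.85,-0.05,-0.1,0.14,0.5],[0,0,-0.85,-0.05,-0.1,0.05,0.5],[0,0,-0.85,0,-0.1,0,0.5],[0,0,-0.85,0,-0.1,0,0.5],[0,0,-0.85,0,0,0,0.5]])

```text
time_s: 52.9
ee_pos: [461.3, 156.7, 167.6]
tcp_rot: [0.736, 3.054, -0.001]
ft_force: [-0.5, 0.4, -0.1]
gripper_width: 0.501
grip_force: 0.0
```

Run:
```python
from h import *
s=st();T=manip.snapshot('top');cv2.imwrite('pics/t18.png',T);S=manip.snapshot('side');cv2.imwrite('pics/s18.png',S);c=cam('top')
for n,I,r in (('top',T,(100,150,215,270)),('side',S,(140,230,300,400))):
  for o in blanks(I,cam(n),r,z=15,amin=40): print(n,*o)
g=cv2.cvtColor(T,cv2.COLOR_BGR2GRAY)
for o in blanks(T,c,(235,120,285,175),z=125,amin=20): print(*o)
cv2.imwrite('pics/c9.png',np.hstack([cv2.resize(T[115:185,225:295],(400,400),interpolation=cv2.INTER_CUBIC),cv2.resize(S[160:260,150:250],(400,400),interpolation=cv2.INTER_CUBIC)]))
w=cam('wrist');W=manip.snapshot('wrist');cv2.imwrite('pics/w18.png',W);print(proj(w,(688,28,125)))
```

```text
t 52.9 tcp [461.3 156.7 167.6] yaw 2.668 down [ 0.    -0.001 -1.   ] q [ 0.33  0.25 -0.15  1.17 -0.    0.8 ] F [-0.5  0.4 -0.1] M [-0.   -0.02 -0.02] w 0.501 g 0.0
top bar [189.  169.3] [678.1 247.5] [682.  249.3] [131.9  10.4] 0.332
top bar [196.7 170.4] [671.4 224.3] [673.3 225.5] [147.3  11.8] 0.33
top bar [166.9 171.3] [680.2 314.9] [680.2 315. ] [103.1 109.9] -1.302
top bar [148.  185.5] [642.5 374.7] [644.9 375.7] [144.5  11.9] 0.289
top bar [143.6 192.3] [622.8 389.2] [629.1 391.5] [162.4  13. ] 0.31
top bar [141.6 228.8] [510.8 400.1] [513.3 401.4] [140.   24.9] 0.145
top bar [196. 244.] [444.9 244. ] [460.2 253.1] [126.5 180. ] -0.089
top dye [136.1 198.6] [605.5 412.4] [605. 413.] [27.8 23.8] 0.13
top dye [147.6 213.4] [555.1 380.2] [554.9 380.6] [18.3  3.9] 0.386
side bar [268.  306.7] [453.3 252.9] [454.1 253.8] [22.3 34. ] -1.431
side bar [199.1 355.3] [560.5 387.7] [540.9 352.3] [228.7 201.3] 0.15
side dye [187.8 308.1] [615.3 280. ] [615.2 281. ] [12.3  8.4] 0.14
side dye [185.3 318.4] [611.5 307.9] [611.5 308. ] [14.4  8. ] 0.139
side dye [200.7 345.4] [562.  368.7] [561.5 368.6] [33.8 30.2] 0.139
side dye [169.8 363.7] [605.  415.8] [605.3 414.2] [29.  21.4] 0.138
bar [257.6 142.9] [689.7  26.5] [689.5  26.6] [ 6.2 83.9] -0.873
[264.57516196 498.11338239]
```

View pics/c9.png

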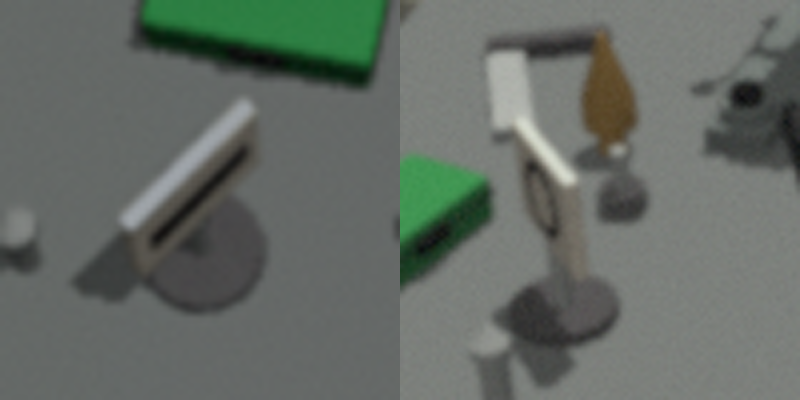

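All three blanks lie in the tray. The sign shows its ring to the side camera and its bar to the top camera. Its top edge centre is at (689.5,26.6), direction -0.873. I take it by the top edge and turn it counter-clockwise to the stop.

Emit:
send_rows(rows=[[0,0,-0.555,0.1267,-0.0723,0,0.5],[0,0,-0.555,0.1267,-0.0723,0,0.5],[0,0,-0.555,0.1267,-0.0723,0,0.5],[0,0,-0.555,0.1267,-0.0723,0,0.5],[0,0,-0.555,0.1267,-0.0723,0,0.5]])

```text
time_s: 53.55
ee_pos: [653.4, 51.2, 166.7]
tcp_rot: [-1.22, -2.895, -0.0]
ft_force: [1.0, -0.1, 1.2]
gripper_width: 0.501
grip_force: 0.0
```

Emit:
send_rows(rows=[[0,0,-0.555,0.1267,-0.0723,0,0.5],[0,0,0,0,0,0,0.5],[0,0,0,0,0,0,0.5],[0,0,0,0,0,0,0.5],[0,0,0,0,0,0,0.5]])

```text
time_s: 54.05
ee_pos: [689.1, 30.7, 168.0]
tcp_rot: [1.313, 2.854, 0.0]
ft_force: [0.3, -0.2, -0.3]
gripper_width: 0.501
grip_force: 0.0
```

Run:
```python
from h import *
s=st()
```

```text
t 54.05 tcp [689.1  30.7 168. ] yaw 2.279 down [ 0.  0. -1.] q [0.04 0.66 0.49 1.4  0.   0.91] F [ 0.3 -0.2 -0.3] M [0.05 0.03 0.04] w 0.501 g 0.0
```

Emit:
send_rows(rows=[[0,0,-0.09,0.001,-0.0135,-0.07,0.5],[0,0,0,0,0,-0.07,0.5],[0,0,0,0,0,-0.04,0.5],[0,0,0,0,0,0,0.5],[0,0,0,0,0,0,0.5]])

```text
time_s: 54.55
ee_pos: [690.2, 25.9, 114.1]
tcp_rot: [1.331, 2.845, 0.001]
ft_force: [0.3, 0.2, 0.6]
gripper_width: 0.501
grip_force: 0.0
```

Emit:
send_rows(rows=[[0,0,0,0,0,0,0.25],[0,0,0,0,0,0,0.15],[0,0,0,0,0,0,0.05],[0,0,0,0,0,0,0.05],[0,0,0,0,0,0,0.05]], newtons=20)

```text
time_s: 55.05
ee_pos: [691.6, 26.0, 114.7]
tcp_rot: [1.331, 2.843, 0.004]
ft_force: [1.4, 1.7, 5.6]
gripper_width: 0.111
grip_force: 25.2
```

Run:
```python
from h import *
s=st()
```

```text
t 55.05 tcp [691.6  26.  114.7] yaw 2.266 down [ 0.004  0.001 -1.   ] q [0.04 0.69 0.4  1.28 0.   0.91] F [1.4 1.7 5.6] M [ 0.55 -0.51 -0.02] w 0.111 g 25.2
```

Emit:
send_rows(rows=[[0,0,0.6,0,0,0,0.05],[0,0,0.8,0,0,0,0.05],[0,0,0.8,0,0,0,0.05],[0,0,0.8,0,0,0,0.05],[0,0,0.8,0,0,0,0.05]])

```text
time_s: 55.55
ee_pos: [692.0, 26.5, 114.7]
tcp_rot: [0.647, 3.07, 0.005]
ft_force: [3.5, 3.9, 3.9]
gripper_width: 0.106
grip_force: 25.2
```

Emit:
send_rows(rows=[[0,0,0.8,0,0,0,0.05],[0,0,0.8,0,0,0,0.05],[0,0,0.8,0,0,0,0.05],[0,0,0.8,0,0,0,0.05],[0,0,0.8,0,0,0,0.05]])

```text
time_s: 56.05
ee_pos: [692.2, 27.3, 114.7]
tcp_rot: [-0.102, 3.135, 0.005]
ft_force: [4.4, 5.8, 4.4]
gripper_width: 0.11
grip_force: 25.1
```

Run:
```python
from h import *
s=st()
```

```text
t 56.05 tcp [692.2  27.3 114.7] yaw -3.076 down [ 0.005  0.003 -1.   ] q [ 0.04  0.69  0.4   1.28  0.   -0.03] F [4.4 5.8 4.4] M [ 1.16 -0.75 -0.06] w 0.11 g 25.1
```

Emit:
send_rows(rows=[[0,0,0.8,0,0,0,0.05],[0,0,0.8,0,0,0,0.05],[0,0,0.8,0,0,0,0.05],[0,0,0.8,0,0,0,0.05],[0,0,0.8,0,0,0,0.05]])

```text
time_s: 56.55
ee_pos: [691.9, 28.0, 114.6]
tcp_rot: [-0.845, 3.02, 0.005]
ft_force: [3.6, 6.9, 5.0]
gripper_width: 0.107
grip_force: 25.2
```

Emit:
send_rows(rows=[[0,0,0.8,0,0,0,0.05],[0,0,0.8,0,0,0,0.05],[0,0,0.8,0,0,0,0.05],[0,0,0.8,0,0,0,0.05],[0,0,0.6,0,0,0,0.05]])

```text
time_s: 57.05
ee_pos: [691.4, 28.5, 114.7]
tcp_rot: [-1.506, 2.751, 0.005]
ft_force: [1.9, 7.5, 4.8]
gripper_width: 0.108
grip_force: 25.3
```

Run:
```python
from h import *
s=st()
```

```text
t 57.05 tcp [691.4  28.5 114.7] yaw -2.14 down [ 0.003  0.005 -1.   ] q [ 0.04  0.69  0.4   1.28  0.01 -0.96] F [1.9 7.5 4.8] M [ 1.73 -0.47 -0.03] w 0.108 g 25.3
```

Emit:
send_rows(rows=[[0,0,0.3,0,0,0,0.05],[0,0,0.3,0,0,0,0.05],[0,0,0.3,0,0,0,0.05],[0,0,0.3,0,0,0,0.05],[0,0,0.3,0,0,0,0.05]])

```text
time_s: 57.55
ee_pos: [691.2, 28.6, 114.7]
tcp_rot: [-1.745, 2.606, 0.005]
ft_force: [1.3, 8.2, 5.1]
gripper_width: 0.105
grip_force: 25.3
```

Run:
```python
from h import *
s=st()
```

```text
t 57.55 tcp [691.2  28.6 114.7] yaw -1.962 down [ 0.003  0.005 -1.   ] q [ 0.04  0.69  0.4   1.28  0.01 -1.14] F [1.3 8.2 5.1] M [ 1.68 -0.26 -0.06] w 0.105 g 25.3
```

Emit:
send_rows(rows=[[0,0,0.3,0,0,0,0.05],[0,0,0.3,0,0,0,0.05],[0,0,0.3,0,0,0,0.05],[0,0,0.3,0,0,0,0.05]])

```text
time_s: 57.95
ee_pos: [691.0, 28.8, 114.7]
tcp_rot: [-1.928, 2.474, 0.005]
ft_force: [0.6, 8.3, 5.4]
gripper_width: 0.108
grip_force: 25.3
```

Run:
```python
from h import *
s=st()
```

```text
t 57.95 tcp [691.   28.8 114.7] yaw -1.818 down [ 0.002  0.006 -1.   ] q [ 0.04  0.69  0.4   1.28  0.01 -1.28] F [0.6 8.3 5.4] M [ 1.76 -0.16 -0.03] w 0.108 g 25.3
```

Emit:
send_rows(rows=[[0,0,0.25,0,0,0,0.05],[0,0,0.25,0,0,0,0.05],[0,0,0.25,0,0,0,0.05],[0,0,0.25,0,0,0,0.05]])

```text
time_s: 58.35
ee_pos: [690.8, 28.8, 114.7]
tcp_rot: [-2.072, 2.354, 0.004]
ft_force: [0.8, 8.2, 6.1]
gripper_width: 0.109
grip_force: 25.4
```

Run:
```python
from h import *
s=st()
```

```text
t 58.35 tcp [690.8  28.8 114.7] yaw -1.698 down [ 0.002  0.006 -1.   ] q [ 0.04  0.69  0.4   1.28  0.01 -1.4 ] F [0.8 8.2 6.1] M [ 1.76 -0.07  0.05] w 0.109 g 25.4
```

Emit:
send_rows(rows=[[0,0,0.25,0,0,0,0.05],[0,0,0.25,0,0,0,0.05],[0,0,0.25,0,0,0,0.05]])

```text
time_s: 58.65
ee_pos: [690.6, 28.8, 114.7]
tcp_rot: [-2.176, 2.258, 0.004]
ft_force: [0.0, 8.7, 6.1]
gripper_width: 0.105
grip_force: 25.4
```

Run:
```python
from h import *
s=st()
```

```text
t 58.65 tcp [690.6  28.8 114.7] yaw -1.608 down [ 0.002  0.006 -1.   ] q [ 0.04  0.69  0.4   1.28  0.01 -1.49] F [0.  8.7 6.1] M [1.78 0.02 0.02] w 0.105 g 25.4
```

Emit:
send_rows(rows=[[0,0,0.25,0,0,0,0.05],[0,0,0.25,0,0,0,0.05],[0,0,0.25,0,0,0,0.05]])

```text
time_s: 58.95
ee_pos: [690.5, 28.8, 114.7]
tcp_rot: [-2.276, 2.158, 0.004]
ft_force: [-0.5, 9.1, 6.2]
gripper_width: 0.107
grip_force: 25.4
```

Run:
```python
from h import *
s=st()
```

```text
t 58.95 tcp [690.5  28.8 114.7] yaw -1.518 down [ 0.002  0.006 -1.   ] q [ 0.04  0.69  0.4   1.28  0.01 -1.58] F [-0.5  9.1  6.2] M [1.78 0.12 0.  ] w 0.107 g 25.4
```

Emit:
send_rows(rows=[[0,0,0.25,0,0,0,0.05],[0,0,0.25,0,0,0,0.05],[0,0,0.25,0,0,0,0.05]])

```text
time_s: 59.25
ee_pos: [690.3, 28.8, 114.7]
tcp_rot: [-2.371, 2.054, 0.004]
ft_force: [-0.8, 8.6, 6.7]
gripper_width: 0.111
grip_force: 25.4
```

Run:
```python
from h import *
s=st()
```

```text
t 59.25 tcp [690.3  28.8 114.7] yaw -1.428 down [ 0.001  0.006 -1.   ] q [ 0.04  0.69  0.4   1.28  0.01 -1.67] F [-0.8  8.6  6.7] M [1.77 0.13 0.01] w 0.111 g 25.4
```

Emit:
send_rows(rows=[[0,0,0.25,0,0,0,0.05],[0,0,0.25,0,0,0,0.05],[0,0,0.25,0,0,0,0.05]])

```text
time_s: 59.55
ee_pos: [690.2, 28.8, 114.7]
tcp_rot: [-2.461, 1.945, 0.004]
ft_force: [-1.7, 8.5, 7.1]
gripper_width: 0.108
grip_force: 25.5
```

Run:
```python
from h import *
s=st()
```

```text
t 59.55 tcp [690.2  28.8 114.7] yaw -1.338 down [ 0.001  0.006 -1.   ] q [ 0.04  0.69  0.4   1.28  0.01 -1.76] F [-1.7  8.5  7.1] M [ 1.79  0.28 -0.01] w 0.108 g 25.5
```

Emit:
send_rows(rows=[[0,0,0.25,0,0,0,0.05],[0,0,0.25,0,0,0,0.05]])

```text
time_s: 59.75
ee_pos: [690.1, 28.8, 114.7]
tcp_rot: [-2.518, 1.87, 0.004]
ft_force: [-2.3, 8.6, 6.7]
gripper_width: 0.107
grip_force: 25.5
```

Run:
```python
from h import *
s=st()
```

```text
t 59.75 tcp [690.1  28.8 114.7] yaw -1.278 down [ 0.001  0.006 -1.   ] q [ 0.04  0.69  0.4   1.28  0.01 -1.82] F [-2.3  8.6  6.7] M [ 1.74  0.3  -0.08] w 0.107 g 25.5
```

Emit:
send_rows(rows=[[0,0,0.25,0,0,0,0.05],[0,0,0.25,0,0,0,0.05]])

```text
time_s: 59.95
ee_pos: [690.0, 28.7, 114.7]
tcp_rot: [-2.573, 1.794, 0.004]
ft_force: [-2.1, 7.9, 6.4]
gripper_width: 0.106
grip_force: 25.5
```

Run:
```python
from h import *
s=st()
T=manip.snapshot('top')
for o in blanks(T,cam('top'),(225,110,300,185),z=125,amin=8): print(*o)
```

```text
t 59.95 tcp [690.   28.7 114.7] yaw -1.218 down [ 0.001  0.005 -1.   ] q [ 0.04  0.69  0.4   1.28  0.01 -1.88] F [-2.1  7.9  6.4] M [ 1.73  0.41 -0.04] w 0.106 g 25.5
bar [261.3 148.3] [673.1  18. ] [677.8  13.5] [168.2 242.1] -0.016
```

Emit:
send_rows(rows=[[0,0,0.2,0,0,0,0.05],[0,0,0.2,0,0,0,0.05]])

```text
time_s: 60.2
ee_pos: [690.0, 28.7, 114.6]
tcp_rot: [-2.615, 1.733, 0.004]
ft_force: [-1.6, 7.4, 7.3]
gripper_width: 0.108
grip_force: 25.8
```

Run:
```python
from h import *
s=st()
```

```text
t 60.2 tcp [690.   28.7 114.6] yaw -1.17 down [ 0.     0.005 -1.   ] q [ 0.04  0.69  0.4   1.28  0.01 -1.93] F [-1.6  7.4  7.3] M [ 1.77  0.34 -0.28] w 0.108 g 25.8
```

Emit:
send_rows(rows=[[0,0,0.15,0,0,0,0.05],[0,0,0.1,0,0,0,0.05]])

```text
time_s: 60.4
ee_pos: [689.9, 28.7, 114.6]
tcp_rot: [-2.639, 1.695, 0.004]
ft_force: [-1.7, 8.8, 7.0]
gripper_width: 0.109
grip_force: 31.4
```

Run:
```python
from h import *
s=st()
```

```text
t 60.4 tcp [689.9  28.7 114.6] yaw -1.142 down [ 0.     0.006 -1.   ] q [ 0.04  0.69  0.4   1.28  0.01 -1.96] F [-1.7  8.8  7. ] M [ 1.76  0.33 -0.55] w 0.109 g 31.4
```

At the stop: the moment and grip force rise. I ease off, release, lift and check.

Emit:
send_rows(rows=[[0,0,-0.2,0,0,0,0.05],[0,0,0,0,0,0,0.2],[0,0,0,0,0,0,0.4],[0,0,0,0,0,0.02,0.5],[0,0,0,0,0,0.1,0.5]])

```text
time_s: 60.9
ee_pos: [687.1, 24.5, 144.6]
tcp_rot: [2.615, -1.729, -0.013]
ft_force: [0.6, -0.2, 1.0]
gripper_width: 0.499
grip_force: 0.0
```

Emit:
send_rows(rows=[[0,0,0,0,0,0.12,0.5],[0,0,0,-0.12,0,0.05,0.5],[0,0,0,-0.15,0,0,0.5],[0,0,0,-0.15,0,0,0.5],[0,0,0,-0.15,0,0,0.5]])

```text
time_s: 61.4
ee_pos: [517.4, 24.7, 200.2]
tcp_rot: [2.62, -1.732, 0.0]
ft_force: [-0.1, -0.6, 0.1]
gripper_width: 0.501
grip_force: 0.0
```

Emit:
send_rows(rows=[[0,0,0,-0.15,0,0,0.5],[0,0,0,-0.15,0,0,0.5],[0,0,0,0,0,0,0.5],[0,0,0,0,0,0,0.5]])

```text
time_s: 61.8
ee_pos: [428.7, 24.9, 200.8]
tcp_rot: [-2.621, 1.732, -0.002]
ft_force: [0.8, 0.7, 0.8]
gripper_width: 0.501
grip_force: 0.0
```

Run:
```python
from h import *
s=st();T=manip.snapshot('top');S=manip.snapshot('side')
for o in blanks(T,cam('top'),(225,110,300,185),z=125,amin=20): print(*o)
for n,I,r in (('top',T,(100,150,215,270)),('side',S,(140,230,300,400))):
  for o in blanks(I,cam(n),r,z=15,amin=40):
    if o[0]=='dye': print(n,*o)
a=cv2.resize(T[90:280,100:350],(800,608),interpolation=cv2.INTER_CUBIC)[:600]; a[400:600,560:800]=cv2.resize(S[170:250,150:246],(240,200),interpolation=cv2.INTER_CUBIC)
cv2.imwrite('pics/final.png',a)
```

```text
t 61.8 tcp [428.7  24.9 200.8] yaw -1.168 down [ 0.001 -0.    -1.   ] q [ 0.06  0.12 -0.23  1.22 -0.   -1.92] F [0.8 0.7 0.8] M [-0.02 -0.04  0.06] w 0.501 g 0.0
bar [257.2 143.2] [688.9  27.6] [688.9  27.8] [ 6.7 84. ] -1.205
bar [278.2 168.2] [607.7 -21.8] [609.8 -21.6] [99.8  9.1] 0.074
bar [285.2 167.2] [608.2 -41.3] [608.8 -41.3] [102.6  11.7] 0.072
bar [256.4 170.8] [607.9  39.1] [605.6  38.3] [ 89.  102.4] -1.533
bar [232.7 172. ] [612.9 104.7] [614.3 105. ] [75.  10.9] 0.044
bar [226.2 174. ] [609.3 123. ] [614.9 123.9] [71.1  8.6] 0.038
top dye [179.9 190.2] [614.8 279.5] [615.3 279.2] [12.1 13.2] -0.07
top dye [170.3 192.5] [611.2 308.8] [610.8 307.9] [15.2 12.3] 0.212
top dye [136.3 198.7] [605.2 411.8] [605.1 412.8] [27.8 23.2] 0.141
top dye [151.6 210.9] [561.3 368. ] [561.2 368.3] [32.8 31.3] 1.515
side dye [187.7 308.3] [615.3 280.4] [615.5 280.5] [ 8.8 13.1] -0.043
side dye [185.2 318.5] [611.5 308.1] [611.5 308. ] [14.4  8. ] 0.139
side dye [201.  345.6] [561.4 368.9] [561.5 368.6] [33.8 30.2] 0.139
side dye [169.9 363.7] [604.6 415.8] [605.2 414.2] [28.8 21.4] 0.138
```

View pics/final.png

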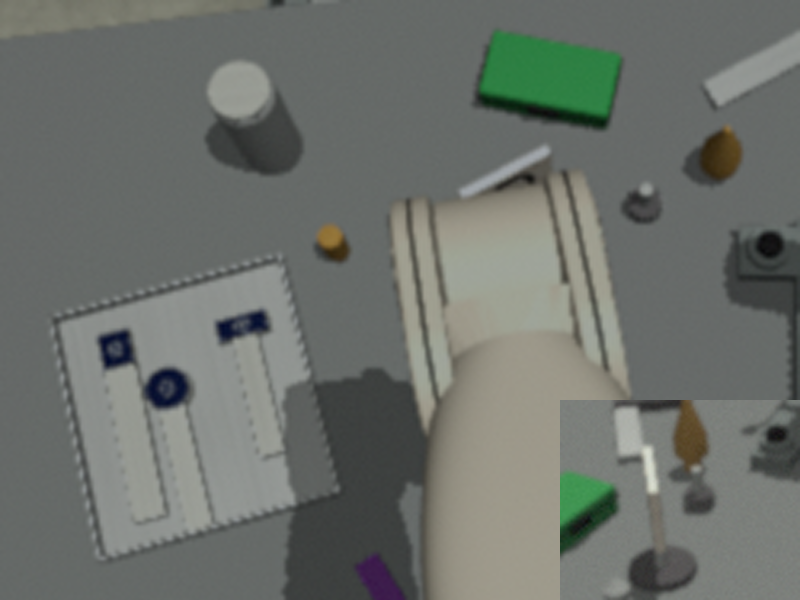

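The blanks lie flat side by side in the tray: long (116,348), mid (167,388), short (243,326). The sign rests at its stop, with the ring's dark arc on the robot side at (520,185). The bystanders are unmoved, so I hand in.

```bash
python3 -c "
from bench import manip
print(manip.finish_job())"
```

```text
the job is handed in; nothing more can be done
None
```

The job is handed in with no verdict returned: all three blanks were spot-drilled longest to shortest (each mark within about 1 mm of the bit axis) and lie flat in the tray, and the sign stands at its stop with the barred face to the aisle.

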